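# Pack rear lamps into a slide-lid case

## Robot

A 6-joint arm with a two-finger parallel gripper is mounted at the origin on the work surface. World frame = base frame: x ahead of the robot, y to its left, z up, the work surface at z = 0. Lengths are in m, angles in rad, forces in N, time in s.
With the tool pointing down it reaches from about 0.35 to 0.875 m from the base axis. Payload 4.2 kg.
Tool frame: the origin (TCP) lies at the very end of the fingers, on their centre line; the grasp point (between the pads) lies 19 mm behind it (manip.hold_point_z is the distance from the TCP to the grasp point, in m); z points along the fingers, x is the direction in which the jaws open and shut, and the axes are right-handed (so a half turn about z gives the same grasp; the last joint's range is limited). The gripper opens to 85 mm and grips with 20 to 120 N. Pads are 22 mm wide; open, the fingers measure 114 mm over their backs; the gripper's body (76 mm by 85 mm) begins 54 mm behind the grasp point. The pads swing forward as they close: fully open they stand 13 mm farther back than shut.
Start: joints at [-0.951, 0.385, 0.008, 0, -1.194, -0.259], TCP at [0.221, -0.585, 0.231] pointing down, gripper open.
Joint ranges: [-3.14, 3.14], [-1.21, 2.06], [-1.07, 1.41], [-3.16, 2.05], [-2.99, -0.16], [-3.1, 3.1]. Speed limits (rad/s): [2.79, 2.79, 3.14, 3.14, 3.14, 3.14].

## Interface

Orientations are given as a unit quaternion [x, y, z, w].
In Python, from rig import manip, capture, camera_info, find_in, spot_point gives the robot as it stands. The module is installed in compiled form; this text tells all that it offers.
- The arm moves only by the shell command python3 -m creep 'ROWS'. ROWS is text: rows parted by semicolons, each of 7 numbers parted by spaces: the shift along the tool's x, y, z in mm, then the turn, a rotation vector about the tool's x, y, z in rad, then the closure, from 0 (fully open) to 1 (shut). In form: dx dy dz wx wy wz grip; .... A call has 1 to 8 rows; each row is the pose to reach, as a shift and turn from the pose measured when the call began, along the tool's axes at that moment; what a row does not reach only later rows make up. A row lasts 1/10 s, in which the tool goes at most 50 mm and 8.59 degrees, less where a joint would pass 70% of its speed; a pose out of reach is approached as far as the arm can. A call with a gripper value outside its range is refused whole. The fingers move at their own pace and stop on an object; the grip force is fixed at half the most. Time passes only in rows, so rows that repeat a pose let the fingers close. It gives the time, the measured TCP pose, the force and the opening at its end, in the units of the state.
- manip.sense(): the state, without advancing time (a new reading comes with each control period).
- capture(name): name is "scene" or "top" or "wrist"; returns the picture (480x640x3 uint8, red, green, blue); there is no depth.
- camera_info(name): a dict with "K" (3x3 intrinsics, pixels), "k1" (the pictures are not rectified: a ray, as slopes to the right and down, at radius r is drawn at 1 + k1 r^2 times it, then the intrinsics apply), "rvec" (rotation vector, rad) and "tvec" (3), from world to camera coordinates, as OpenCV has them. Camera axes: x right, y down, z forward; pixel columns grow to the right and rows downward; lengths in m; the calibration is good to about 2 mm. A picture is of the moment at which its call begins: read the wrist's pose just before it. camera_info takes no time and is no camera call; for the wrist camera it gives the pose at the moment of the call.
- manip.job_done(): hands the job in, once; it reports no verdict.
Trained networks look in the newest picture that a camera, given by its name, has taken for a name from the list of things; names that differ only in an ending like _2 or _b are one class to them, and where a whole thing is asked for, a point or a joint stands for the part that bears it (a point fixed in the world has none). Each returns a list of dicts, best first, with "conf" (0 to 1); they miss things now and then, are a little off and sometimes report something else, mostly with a low value. They report only what shows in the picture. A call takes as long as a camera call. They do not tell look-alikes from the thing itself.
- find_in(name, camera): "at" ([column, row] in pixels, amid what is visible of it).
- spot_point(name, camera): "at" ([column, row] in pixels: a listed point, or the origin of a listed thing).
The state is a dict: "time": time; "joint_positions": joint angles; "qvel": joint speeds; "effort": joint torques, N m; "tcp_pos": TCP position; "tcp_rot": TCP orientation; "wrist_force": force on the tool from outside, world axes, zero at the start; "wrist_torque": the same for the moment, N m; "gripper_width": finger opening in m.
Only numpy, scipy, OpenCV 4.12 (cv2) and the standard library are available. Lean on these libraries where they do the work, as an engineer would, in place of code of your own. Each camera call takes 0.05 s, during which the arm holds its last target. There are 200 camera calls.

## Task

Pack the spare rear lamps for the moped away in the blue case: slide its clear lid right out and lay it flat on the bench, then lay every lamp on its back in a foam pocket of its own, lens up and fully down, all with the ear of the amber end in the notch towards the case's high back wall. Then slide the lid back in under the lips until it is fully home, and leave the other things on the bench where they are.

Things in the scene. Friction and masses are not known exactly. Their poses are not given: they have to be found in the camera images.
- case: Blue case for four lamps, screwed to the bench, outside 202 (x) x 202 (y) x 70 mm high. Origin: centre of its underside, z up. x points from the low front wall (top at 57 mm), where the lid goes in, to the high back wall, the lid's stop (inner face at x = +96 mm). Side walls: inner faces at y = +-96 mm, tops at 70 mm.
- case_slot (a point): Front end of the lid slot: midway between the side walls, 36 mm before the case's origin in x, at the height of the ledges (58 mm). Ledges 8 mm wide carry the lid along both whole side walls; lips 9 mm wide above them (underside 7.5 mm above the ledges) run only from this point back to the back wall, so the first 60 mm of the ledges is open from above.
- lid: Clear loose lid with black edges, 197 (x) x 188 (y) x 5 mm, 0.22 kg; origin: centre of its underside, z up. At the start in the slot, shut or up to 35 mm open. Shut, its origin is at x = -2.5, y = 0 (2 mm play to each side), z = 58 mm in the case's frame. Drawn 135 mm from shut it is clear of the lips and lifts off. It may go in either way round.
- lid_bar (a point): Middle of the black bridge handle across the middle of the lid: a bar 90 mm long along the lid's y, 14 mm thick in x and 18 mm high, its centre 32 mm above the lid's underside, on two posts at its ends (66 mm apart, 18 mm open under the bar).
- pocket1 (a point): Centre of the floor of a foam pocket in the case (6 mm above the bench): each is 72 x 52 mm, long along the case's x, 8 mm deep in dark foam, with a notch for the ear (14 mm long, 26 mm wide) at its end towards the back wall. The four lie at x = -54 or +40 mm, y = -38 or +38 mm in the case's frame.
- pocket2 (a point): Centre of the floor of a foam pocket in the case (6 mm above the bench), like pocket1.
- pocket3 (a point): Centre of the floor of a foam pocket in the case (6 mm above the bench), like pocket1.
- pocket4 (a point): Centre of the floor of a foam pocket in the case (6 mm above the bench), like pocket1.
- lamp1: Rear lamp, a block 64 (x) x 44 (y) x 44 (z) mm, about 0.11 kg: black back plate, on it a lens, red but for the last 22 mm at the +x end, which is amber. Origin: centre of the back (without the ear); z out through the lens, x towards the amber end. At the start it lies on its back on the bench, turned any way. May be absent.
- lamp1_ear (a point): Middle of the flat steel mounting ear of lamp1 (12 mm long, 20 wide, 5 thick, flush with the back) that sticks out beyond the amber end; 38 mm from the lamp's origin along its x.
- lamp2: Rear lamp, a block 64 (x) x 44 (y) x 44 (z) mm, about 0.11 kg: black back plate, on it a lens, red but for the last 22 mm at the +x end, which is amber. Origin: centre of the back (without the ear); z out through the lens, x towards the amber end. At the start it lies on its back on the bench, turned any way. May be absent.
- lamp2_ear (a point): Middle of the flat steel mounting ear of lamp2 (12 mm long, 20 wide, 5 thick, flush with the back) that sticks out beyond the amber end; 38 mm from the lamp's origin along its x.
- lamp3: Rear lamp, a block 64 (x) x 44 (y) x 44 (z) mm, about 0.11 kg: black back plate, on it a lens, red but for the last 22 mm at the +x end, which is amber. Origin: centre of the back (without the ear); z out through the lens, x towards the amber end. At the start it stands on its red end, ear up, lens facing away from the robot (within 0.9 rad of straight ahead), so it has to be laid on its back. May be absent.
- lamp3_ear (a point): Middle of the flat steel mounting ear of lamp3 (12 mm long, 20 wide, 5 thick, flush with the back) that sticks out beyond the amber end; 38 mm from the lamp's origin along its x.
- lamp4: Rear lamp, a block 64 (x) x 44 (y) x 44 (z) mm, about 0.11 kg: black back plate, on it a lens, red but for the last 22 mm at the +x end, which is amber. Origin: centre of the back (without the ear); z out through the lens, x towards the amber end. At the start it stands on its red end, ear up, lens facing away from the robot (within 0.9 rad of straight ahead), so it has to be laid on its back. May be absent.
- lamp4_ear (a point): Middle of the flat steel mounting ear of lamp4 (12 mm long, 20 wide, 5 thick, flush with the back) that sticks out beyond the amber end; 38 mm from the lamp's origin along its x.
- stay1: Bystander: chromed lamp stay (arm with a winged foot plate), about 186 x 70 x 22 mm. Origin: centre of its underside.
- stay2: Bystander: a second chromed lamp stay of the same kind. Origin: centre of its underside.
- headlamp: Bystander: headlamp reflector lying on its back, 163 mm across, about 70 mm high with its bulb holder. Origin: centre of its underside.
- wood_block: Bystander: dark block of wood 60 x 130 x 30 mm. Origin: centre of its underside.
- bolt_box: Bystander: clear open box full of bolts, 150 x 200 x 70 mm with a black wire handle. Origin: centre of its underside.
- oil_can: Bystander: spray can, 60 mm across and 170 mm high. Origin: centre of its underside.
- screwdriver: Bystander: screwdriver about 200 mm long. Origin: centre of its underside.
Not all that is in view belongs to the job. What is shaped like the lamp1 but pink or yellow is not meant.

How it is judged:
By the outcome, as a careful person would: the job done as asked, in the order asked, and still so for the second after the job is handed in, with the robot touching nothing.
Of lamp1, lamp2, lamp3, lamp4 only 3 to 4 are there at a start; the rules pass over those that are not, and their reading is None.
At some moment in a run one of lamp1, lamp2 may be knocked a few centimetres aside while the robot is not near it.
It also fails if it takes over 210 s, if anything falls off the work surface, if the arm or the gripper's body presses on something with over 40 N, if the wrist force passes 120 N, or if a joint passes its speed limit or range.

## Working session

There is one attempt and no reset: what is moved stays moved. The work goes in short steps, Python scripts to look and compute and a shell command to move; the robot and the scene stay as the last step left them, time stands still between calls to the robot, and variables do not carry over. Pictures are saved under pics/ and viewed, about 12 in all and at most 16, crops included, and the job is handed in when it is done.

```bash
mkdir -p pics; cat > h.py <<'E'
import numpy as np,cv2,sys
from scipy.spatial.transform import Rotation as R
from rig import manip,capture,camera_info,find_in,spot_point
def snap(cam,name):
    im=capture(cam); cv2.imwrite(f'pics/{name}.png',im[:,:,::-1]); return im
def ray(cam,px,ci=None):
    ci=ci or camera_info(cam);K=np.array(ci['K']);k1=ci['k1']
    d=np.array([(px[0]-K[0,2])/K[0,0],(px[1]-K[1,2])/K[1,1]])
    u=d.copy()
    for _ in range(20): u=d/(1+k1*(u@u))
    Rm=R.from_rotvec(np.ravel(ci['rvec'])).as_matrix();t=np.ravel(ci['tvec'])
    return -Rm.T@t, Rm.T@np.array([u[0],u[1],1])
def at(cam,px,z,ci=None):
    o,d=ray(cam,px,ci); return o+d*(z-o[2])/d[2]
def proj(cam,P,ci=None):
    ci=ci or camera_info(cam);K=np.array(ci['K']);k1=ci['k1']
    P=np.atleast_2d(P);c=R.from_rotvec(np.ravel(ci['rvec'])).apply(P)+np.ravel(ci['tvec'])
    u=c[:,:2]/c[:,2:];u=u*(1+k1*(u**2).sum(1))[:,None]
    return u*[K[0,0],K[1,1]]+[K[0,2],K[1,2]]
def go(p,yaw=None,q=None):
    "print tool-frame shift (mm) and rotvec from the present pose to p with tool down, tool x at yaw"
    s=manip.sense();T=R.from_quat(s['tcp_rot'])
    if q is None:
        q=T if yaw is None else R.from_euler('z',yaw)*R.from_euler('x',np.pi)
    d=T.inv().apply(np.array(p)-s['tcp_pos'])*1000
    w=(T.inv()*q).as_rotvec()
    print('shift',d.round(1),'rot',w.round(3),'n rows',max(np.linalg.norm(d)/50,np.degrees(np.linalg.norm(w))/8.59).round(1))
def st():
    s=manip.sense();T=R.from_quat(s['tcp_rot']).as_matrix()
    print('t',round(s['time'],2),'tcp',np.round(s['tcp_pos'],4),'toolx yaw',np.arctan2(T[1,0],T[0,0]).round(3),'z',T[:,2].round(3),'F',np.round(s['wrist_force'],1),'w',round(s['gripper_width'],4),'j',np.round(s['joint_positions'],2))
E
python3 - <<'E'
from h import *
st()
for c in ['scene','top']:
    snap(c,c+'0')
    ci=camera_info(c); print(c,ray(c,(320,240))[0].round(3))
    for n,z in [('case_slot',.058),('lid',.058),('lid_bar',.09),('case',0),('lamp1',0),('lamp1_ear',.003),('lamp3',.03),('lamp3_ear',.07)]:
        for r in spot_point(n,c)[:6]: print(c,n,np.round(r['at'],0),round(r['conf'],2),at(c,r['at'],z,ci).round(3))
E
```

```text
t 0.0 tcp [ 0.2204 -0.5842  0.2302] toolx yaw 1.931 z [-0.001  0.002 -1.   ] F [ 0.6  0.2 -0.4] w 0.0852 j [-0.95  0.39  0.01 -0.   -1.19 -0.26]
scene [ 1.312 -0.727  1.429]
scene case_slot [215. 263.] 0.39 [ 0.369 -0.285  0.058]
scene lid [204. 330.] 0.64 [ 0.531 -0.438  0.058]
scene lid [385. 213.] 0.58 [0.573 0.224 0.058]
scene lid [232. 270.] 0.29 [ 0.423 -0.262  0.058]
scene lid_bar [386. 210.] 0.71 [0.586 0.213 0.09 ]
scene lid_bar [387. 157.] 0.28 [0.426 0.387 0.09 ]
scene case [363. 228.] 0.65 [0.538 0.167 0.   ]
scene case [385. 226.] 0.62 [0.58  0.225 0.   ]
scene case [232. 270.] 0.36 [ 0.387 -0.244  0.   ]
scene lamp1 [234. 278.] 0.93 [ 0.413 -0.258  0.   ]
scene lamp1 [280. 301.] 0.9 [ 0.568 -0.209  0.   ]
scene lamp1 [173. 301.] 0.81 [ 0.358 -0.439  0.   ]
scene lamp1 [124. 324.] 0.77 [ 0.327 -0.586  0.   ]
scene lamp1 [229. 392.] 0.7 [ 0.693 -0.487  0.   ]
scene lamp1 [158. 264.] 0.7 [ 0.215 -0.399  0.   ]
scene lamp1_ear [170. 289.] 0.86 [ 0.32  -0.423  0.003]
scene lamp1_ear [168. 256.] 0.84 [ 0.212 -0.361  0.003]
scene lamp1_ear [137. 325.] 0.83 [ 0.358 -0.558  0.00
[... 765 characters left out ...]
.65 [ 0.329 -0.583  0.   ]
top lamp1 [437. 210.] 0.59 [ 0.58  -0.386  0.   ]
top lamp1_ear [431. 218.] 0.89 [ 0.553 -0.365  0.003]
top lamp1_ear [475. 180.] 0.83 [ 0.678 -0.521  0.003]
top lamp1_ear [492. 273.] 0.63 [ 0.365 -0.559  0.003]
top lamp1_ear [448. 283.] 0.55 [ 0.336 -0.411  0.003]
top lamp1_ear [437. 324.] 0.41 [ 0.204 -0.368  0.003]
top lamp3 [446. 245.] 0.91 [ 0.461 -0.403  0.03 ]
top lamp3 [452. 279.] 0.91 [ 0.348 -0.419  0.03 ]
top lamp3 [465. 180.] 0.81 [ 0.674 -0.479  0.03 ]
top lamp3 [384. 211.] 0.65 [ 0.576 -0.205  0.03 ]
top lamp3 [499. 284.] 0.65 [ 0.329 -0.573  0.03 ]
top lamp3 [437. 210.] 0.59 [ 0.576 -0.379  0.03 ]
top lamp3_ear [388. 203.] 0.79 [ 0.594 -0.217  0.07 ]
```

View pics/top0.png

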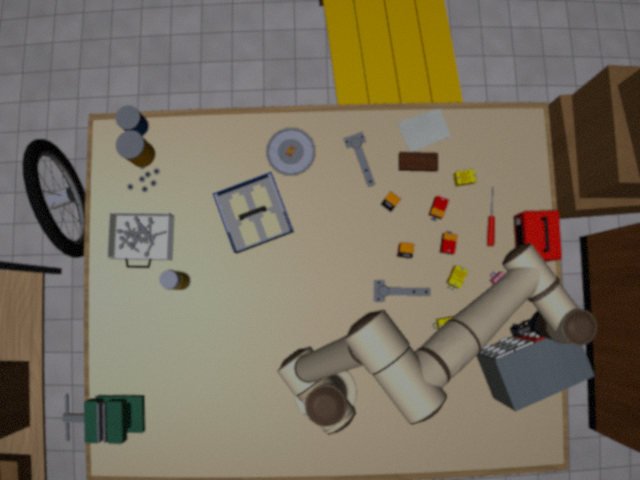

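View pics/scene0.png

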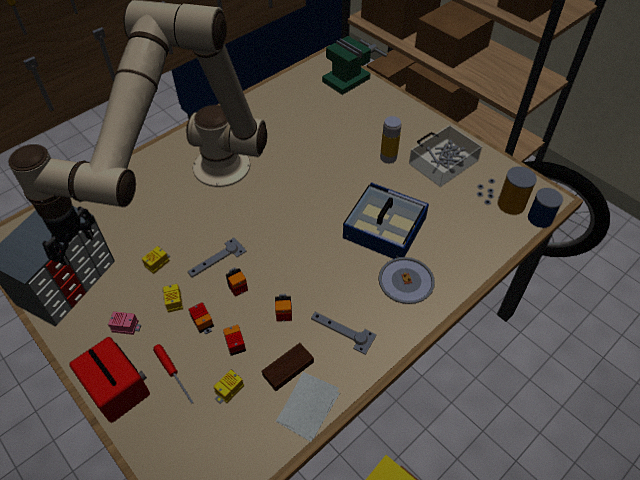

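Top view: case near (252,213), lamps lying near (439,208) and (449,242), standing lamps near (391,200) and (406,249); yellow and pink lookalikes. The scene view agrees. I'll enlarge the details.

```bash
python3 - <<'E'
from h import *
a=cv2.imread('pics/scene0.png');b=cv2.imread('pics/top0.png')
f=lambda im,x,y,w,h,s:cv2.resize(im[y:y+h,x:x+w],(w*s,h*s),interpolation=cv2.INTER_CUBIC)
m=np.zeros((600,800,3),np.uint8)
def put(i,x,y): m[y:y+i.shape[0],x:x+i.shape[1]]=i
put(f(a,335,175,100,85,4),0,0); put(f(b,205,165,95,90,4)[:340,:380],400,0)
put(f(a,180,260,130,65,4)[:, :400],0,340) ; put(f(b,370,180,100,65,4)[:,:400],400,340)
m=np.clip(m.astype(float)*1.5,0,255).astype(np.uint8)
cv2.imwrite('pics/m1.png',m)
E
```

```text
(no output)
```

View pics/m1.png

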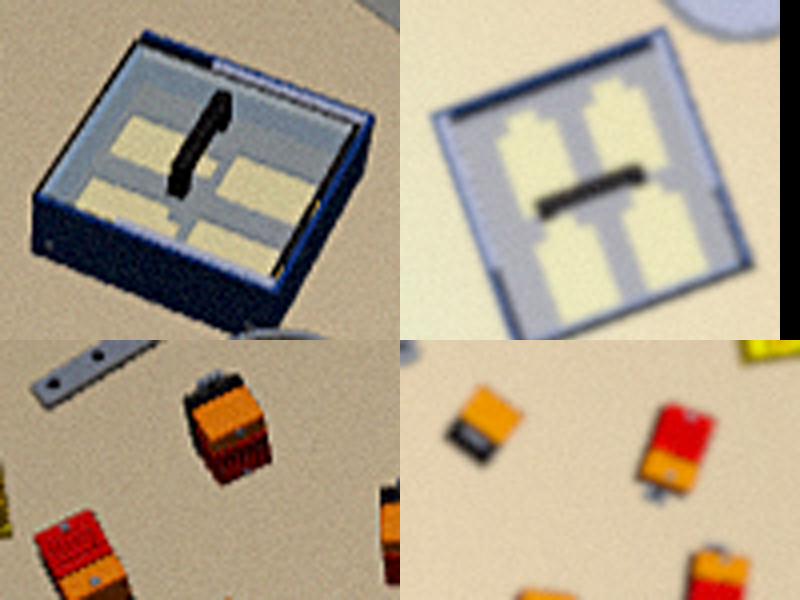

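Top-right crop: pocket notches point away from the robot, so the case's x yaw is about +0.34, with the front facing the robot. Going above the lid handle.

```bash
python3 - <<'E'
from h import *
go([.5,.17,.33],yaw=.34-np.pi)
go([.35,-.25,.33],yaw=2.6)
E
```

```text
shift [607.5 527.8 -98.7] rot [ 0.    0.   -1.55] n rows 16.2
shift [267.5 239.2 -98.7] rot [ 0.     0.    -0.668] n rows 7.4
```

```bash
P='267 239 -99 0 0 -0.67 0'; python3 -m creep '267 239 -99 0 0 -0.67 0;267 239 -99 0 0 -0.67 0;267 239 -99 0 0 -0.67 0;267 239 -99 0 0 -0.67 0;267 239 -99 0 0 -0.67 0;267 239 -99 0 0 -0.67 0;267 239 -99 0 0 -0.67 0;267 239 -99 0 0 -0.67 0' | tail -5
python3 - <<'E'
from h import *
st(); go([.5,.17,.33],yaw=.34-np.pi)
E
```

```text
time: 1.7
tcp_pos: [0.351, -0.2481, 0.3322]
tcp_rot: [0.265, 0.964, 0.0, 0.002]
wrist_force: [0.3, 0.1, -0.0]
gripper_width: 0.0856
t 1.7 tcp [ 0.351  -0.2481  0.3322] toolx yaw 2.605 z [ 0.004 -0.001 -1.   ] F [ 0.3  0.1 -0. ] w 0.0856 j [-0.23 -0.02 -0.25  0.   -1.34 -0.3 ]
shift [ 85.7 435.5   2.4] rot [-0.001  0.004 -0.877] n rows 8.9
```

```bash
python3 -m creep '86 435 2 0 0.004 -0.88 0;86 435 2 0 0.004 -0.88 0;86 435 2 0 0.004 -0.88 0;86 435 2 0 0.004 -0.88 0;86 435 2 0 0.004 -0.88 0;86 435 2 0 0.004 -0.88 0;86 435 2 0 0.004 -0.88 0;86 435 2 0 0.004 -0.88 0' >/dev/null
python3 -m creep '10 50 0 0 0 -0.05 0; 10 50 0 0 0 -0.05 0' >/dev/null
python3 - <<'E'
from h import *
st(); ci=camera_info('wrist'); snap('wrist','w1')
print(ray('wrist',(320,240),ci))
for n,z in [('case_slot',.058),('lid',.058),('lid_bar',.09),('case',0),('pocket1',.006)]:
    for r in spot_point(n,'wrist')[:6]: print(n,np.round(r['at'],0),round(r['conf'],2),at('wrist',r['at'],z,ci).round(3))
E
```

```text
t 2.7 tcp [0.4566 0.1763 0.3302] toolx yaw -2.741 z [-0.  0. -1.] F [-0.3 -0.2  0.7] w 0.0855 j [ 0.7   0.09 -0.14 -0.   -1.34 -0.3 ]
(array([0.4848561 , 0.10961691, 0.4729368 ]), array([-0.13169034,  0.26393818, -0.95572443]))
lid [210. 187.] 0.95 [0.578 0.215 0.058]
lid_bar [200. 190.] 0.88 [0.58  0.213 0.09 ]
case [294. 369.] 0.33 [0.371 0.46  0.   ]
```

View pics/w1.png

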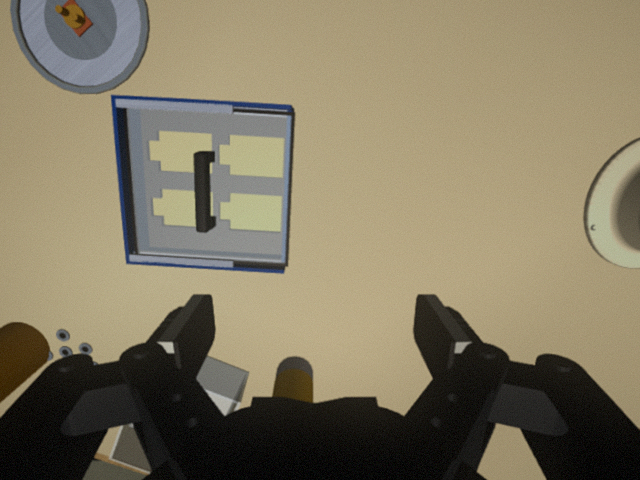

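The wrist view shows the case at (112–293, 97–271), back wall on the left and the bar at (204,152)–(204,230). Computing geometry.

```bash
python3 - <<'E'
from h import *
ci=camera_info('wrist')
A=lambda p,z:at('wrist',p,z,ci)
c=[A(p,.07)[:2] for p in [(112,97),(127,265),(287,272),(294,106)]]
print('corners',np.round(c,4),'centre',np.mean(c,0).round(4))
bk=(c[0]-c[1]);sd=(c[0]-c[3]);sd2=(c[1]-c[2])
print(np.linalg.norm(bk),np.linalg.norm(sd),np.linalg.norm(sd2),'yaw',np.arctan2(-bk[1],-bk[0])-np.pi/2,np.arctan2(*sd[::-1]),np.arctan2(*sd2[::-1]))
b=[A(p,.041)[:2] for p in [(197,153),(198,231)]]
im=cv2.imread('pics/w1.png');cr=cv2.resize(im[80:290,95:310],None,fx=3.4,fy=2.8,interpolation=cv2.INTER_CUBIC);cv2.imwrite('pics/w1c.png',np.clip(cr*1.4,0,255).astype(np.uint8))
E
```

```text
corners [[0.7119 0.1505]
 [0.647  0.3414]
 [0.454  0.2714]
 [0.5186 0.0833]] centre [0.5829 0.2117]
0.2016859818869838 0.20466510761009948 0.2053549868615689 yaw 0.327713584576961 0.3344572547811144 0.34805683571512785
```

View pics/w1c.png

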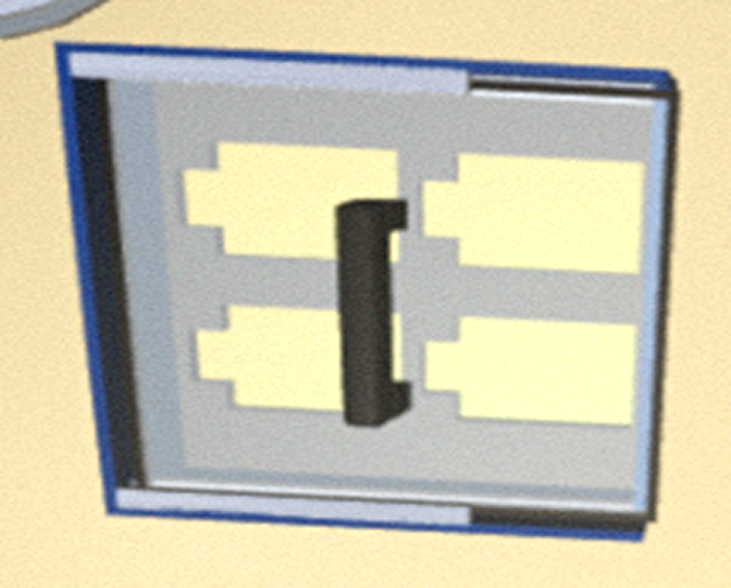

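```bash
cat >> h.py <<'E'
CY=.335; CC=np.array([.583,.212,0]); RC=R.from_euler('z',CY)
def case(p): return CC+RC.apply(p)
E
python3 - <<'E'
from h import *
go([.58,.213,.17],yaw=CY-np.pi)
E
```

```text
shift [-128.4   -7.7  161.2] rot [-0.     0.001  0.057] n rows 4.1
```

```bash
python3 -m creep '-128 -8 161 0 0 0.057 0;-128 -8 161 0 0 0.057 0;-128 -8 161 0 0 0.057 0;-128 -8 161 0 0 0.057 0;-128 -8 161 0 0 0.057 0;-128 -8 161 0 0 0.057 0' >/dev/null
python3 - <<'E'
from h import *
st(); ci=camera_info('wrist'); snap('wrist','w2')
for n,z in [('lid_bar',.09),('lid',.058),('case_slot',.058)]:
    for r in spot_point(n,'wrist')[:3]: print(n,np.round(r['at'],0),round(r['conf'],2),at('wrist',r['at'],z,ci).round(4))
go([.58,.213,.073],yaw=CY-np.pi)
E
```

```text
t 3.6 tcp [0.58   0.2109 0.1681] toolx yaw -2.809 z [-0.002 -0.003 -1.   ] F [-1.4  0.3  0.6] w 0.0857 j [ 0.61  0.42 -0.1   0.   -1.05 -0.28]
lid_bar [317. 255.] 0.9 [0.5757 0.2159 0.09  ]
lid [312. 240.] 0.56 [0.5792 0.2159 0.058 ]
shift [  0.5   0.5 100.3] rot [ 0.001  0.006 -0.   ] n rows 2.0
```

View pics/w2.png

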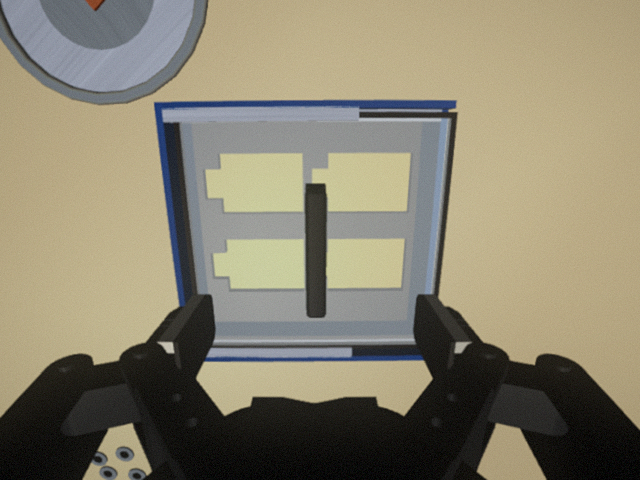

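Bar is vertical in the image at (316,250), centred in the gap; yaw is right. Descend and grip.

```bash
python3 -m creep '2.5 6 60 0 0.006 0 0;2.5 6 95 0 0.006 0 0;2.5 6 95 0 0.006 0 0;2.5 6 95 0 0.006 0 0;2.5 6 95 0 0.006 0 1;2.5 6 95 0 0.006 0 1;2.5 6 95 0 0.006 0 1;2.5 6 95 0 0.006 0 1' |tail -4; python3 -m creep '0 0 0 0 0 0 1;0 0 0 0 0 0 1;0 0 0 0 0 0 1;0 0 0 0 0 0 1' | tail -4
python3 - <<'E'
from h import *
st()
E
```

```text
tcp_pos: [0.5767, 0.2178, 0.0794]
tcp_rot: [-0.167, 0.986, 0.001, 0.001]
wrist_force: [0.0, 0.1, 0.5]
gripper_width: 0.0283
tcp_pos: [0.5769, 0.2179, 0.0798]
tcp_rot: [-0.167, 0.986, 0.001, 0.001]
wrist_force: [-1.9, 1.4, 3.5]
gripper_width: 0.0124
t 5.0 tcp [0.5769 0.2179 0.0798] toolx yaw -2.806 z [ 0.002  0.002 -1.   ] F [-1.9  1.4  3.5] w 0.0124 j [ 0.62  0.51 -0.2  -0.   -0.86 -0.29]
```

```bash
python3 -m creep '0 0 0 0 0 0 0.6;0 0 4 0 0 0 0.6;0 0 7 0 0 0 0.6;0 0 7 0 0 0 0.6;0 0 7 0 0 0 0.6;0 0 7 0 0 0 1;0 0 7 0 0 0 1;0 0 7 0 0 0 1' ; python3 -m creep '0 0 0 0 0 0 1;0 0 0 0 0 0 1;0 0 0 0 0 0 1' | tail -4
```

```text
time: 5.8
tcp_pos: [0.577, 0.218, 0.073]
tcp_rot: [-0.167, 0.986, 0.001, 0.001]
wrist_force: [-0.1, 0.2, 0.6]
gripper_width: 0.0131
tcp_pos: [0.5771, 0.218, 0.0731]
tcp_rot: [-0.167, 0.986, 0.001, 0.001]
wrist_force: [-0.1, -0.2, 0.5]
gripper_width: 0.0129
```

```bash
python3 -m creep '10 0 0 0 0 0 1;20 0 0 0 0 0 1;30 0 0 0 0 0 1;40 0 0 0 0 0 1;50 0 0 0 0 0 1;60 0 0 0 0 0 1;70 0 0 0 0 0 1;70 0 0 0 0 0 1'; python3 -m creep '10 0 0 0 0 0 1;20 0 0 0 0 0 1;30 0 0 0 0 0 1;40 0 0 0 0 0 1;50 0 0 0 0 0 1;60 0 0 0 0 0 1;70 0 0 0 0 0 1;72 0 0 0 0 0 1'
python3 - <<'E'
from h import *
st(); snap('wrist','w3')
go([.577,.218,.073]-np.array([np.cos(CY),np.sin(CY),0])*.143,yaw=CY-np.pi)
E
```

```text
time: 6.9
tcp_pos: [0.5089, 0.1941, 0.073]
tcp_rot: [-0.167, 0.986, 0.0, 0.0]
wrist_force: [-2.7, -0.7, 4.1]
gripper_width: 0.0127
time: 7.7
tcp_pos: [0.4396, 0.1698, 0.073]
tcp_rot: [-0.167, 0.986, 0.0, -0.0]
wrist_force: [1.4, -0.4, -1.0]
gripper_width: 0.0131
t 7.7 tcp [0.4396 0.1698 0.073 ] toolx yaw -2.806 z [-0.001  0.001 -1.   ] F [ 1.4 -0.4 -1. ] w 0.0131 j [ 0.71  0.32 -0.57 -0.   -0.69 -0.38]
shift [-2.6  0.4 -0.1] rot [ 0.001 -0.001  0.   ] n rows 0.1
```

View pics/w3.png

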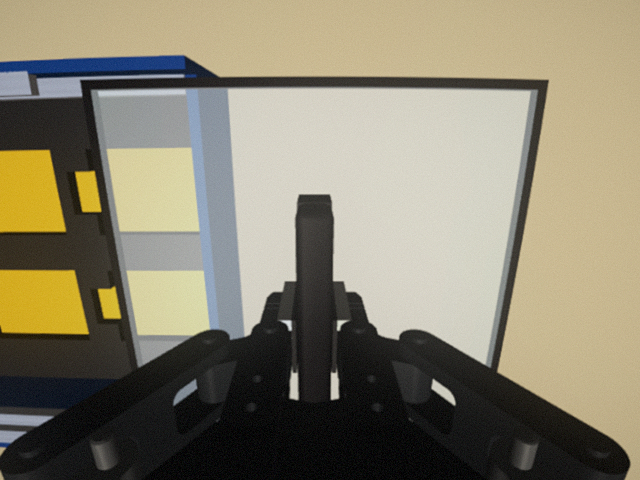

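Lid's back edge (85,80) is past the lips' end (37,75): free. Lift and carry to free bench at (0.46,-0.06).

```bash
python3 -m creep '0 0 -10 0 0 0 1;0 0 -30 0 0 0 1;0 0 -60 0 0 0 1;0 0 -90 0 0 0 1;0 0 -90 0 0 0 1'
python3 - <<'E'
from h import *
st();go([.455,-.06,.16],yaw=CY-np.pi)
snap('top','t2')
for n in ['lamp1','lamp1_ear','lamp3_ear']:
    for r in spot_point(n,'top')[:7]: print(n,np.round(r['at'],0),round(r['conf'],2),at('top',r['at'],.06 if n=='lamp3_ear' else 0).round(3))
E
```

```text
time: 8.25
tcp_pos: [0.4421, 0.1713, 0.1673]
tcp_rot: [-0.167, 0.986, 0.002, 0.003]
wrist_force: [0.9, 0.1, -1.6]
gripper_width: 0.0132
t 8.25 tcp [0.4421 0.1713 0.1673] toolx yaw -2.806 z [ 0.006  0.005 -1.   ] F [ 0.9  0.1 -1.6] w 0.0132 j [ 0.71  0.19 -0.45  0.   -0.93 -0.38]
shift [  64.1 -222.6    6.2] rot [0.003 0.007 0.001] n rows 4.6
lamp1 [465. 180.] 0.91 [ 0.68  -0.487  0.   ]
lamp1 [445. 245.] 0.88 [ 0.461 -0.408  0.   ]
lamp1 [405. 256.] 0.76 [ 0.429 -0.273  0.   ]
lamp1 [500. 284.] 0.73 [ 0.328 -0.586  0.   ]
lamp1 [435. 208.] 0.57 [ 0.584 -0.382  0.   ]
lamp1 [454. 280.] 0.55 [ 0.347 -0.431  0.   ]
lamp1 [382. 211.] 0.49 [ 0.58  -0.203 -0.   ]
lamp1_ear [438. 324.] 0.85 [ 0.204 -0.372  0.   ]
lamp1_ear [492. 274.] 0.65 [ 0.362 -0.561  0.   ]
lamp1_ear [432. 217.] 0.6 [ 0.556 -0.371  0.   ]
lamp1_ear [474. 177.] 0.59 [ 0.686 -0.518  0.   ]
lamp1_ear [448. 286.] 0.51 [ 0.326 -0.413  0.   ]
lamp1_ear [438. 209.] 0.19 [ 0.582 -0.391  0.   ]
lamp3_ear [389. 207.] 0.74 [ 0.583 -0.219  0.06 ]
```

```bash
python3 -m creep '64 -218 6 0.003 0.007 0 1;64 -218 6 0.003 0.007 0 1;64 -218 6 0.003 0.007 0 1;64 -218 6 0.003 0.007 0 1;64 -218 6 0.003 0.007 0 1;64 -218 6 0.003 0.007 0 1;64 -218 6 0.003 0.007 0 1' >/dev/null
python3 -m creep '0 0 30 0 0 0 1;0 0 70 0 0 0 1;0 0 110 0 0 0 1;0 0 130 0 0 0 1;0 0 138 0 0 0 1;0 0 138 0 0 0 1'
python3 - <<'E'
from h import *
st();go([.455,-.055,.016],yaw=CY-np.pi)
E
```

```text
time: 9.75
tcp_pos: [0.4468, -0.0587, 0.0164]
tcp_rot: [-0.167, 0.986, -0.003, -0.008]
wrist_force: [-0.4, -0.5, -1.6]
gripper_width: 0.013
t 9.75 tcp [ 0.4468 -0.0587  0.0164] toolx yaw -2.807 z [-0.015 -0.008 -1.   ] F [-0.4 -0.5 -1.6] w 0.013 j [ 0.23  0.4  -0.66  0.01 -0.53  0.09]
shift [-8.9  0.8  0.2] rot [-0.002 -0.017 -0.   ] n rows 0.2
```

```bash
python3 -m creep '0 0 0 -0.002 -0.017 0 1;0 0 1 -0.002 -0.017 0 1;0 0 1 -0.002 -0.017 0 1;0 0 1 -0.002 -0.017 0 0.6;0 0 1 -0.002 -0.017 0 0.3;0 0 1 -0.002 -0.017 0 0;0 0 1 -0.002 -0.017 0 0'
python3 -m creep '0 0 -50 0 0 0 0;0 0 -100 0 0 0 0;0 0 -150 0 0 0 0;0 0 -200 0 0 0 0;0 0 -250 0 0 0 0'
python3 - <<'E'
from h import *
st();go([.44,-.23,.33],yaw=np.pi-.5); go([.40,-.23,.30],yaw=np.pi-.5)
E
```

```text
time: 10.45
tcp_pos: [0.447, -0.0587, 0.0155]
tcp_rot: [-0.167, 0.986, -0.0, 0.0]
wrist_force: [0.4, -0.3, 0.1]
gripper_width: 0.0705
time: 10.95
tcp_pos: [0.4461, -0.0589, 0.2677]
tcp_rot: [-0.166, 0.986, -0.0, 0.001]
wrist_force: [1.3, 0.3, -0.3]
gripper_width: 0.0855
t 10.95 tcp [ 0.4461 -0.0589  0.2677] toolx yaw -2.807 z [ 0.002  0.    -1.   ] F [ 1.3  0.3 -0.3] w 0.0855 j [ 0.23  0.05 -0.33  0.   -1.18  0.1 ]
shift [  61.9 -159.6  -62.3] rot [0.    0.002 0.835] n rows 5.6
shift [  99.7 -146.5  -32.4] rot [0.    0.002 0.835] n rows 5.6
```

```bash
python3 - <<'E'
from h import *
go([.44,-.33,.37],yaw=2.64)
E
```

```text
shift [  94.6 -254.1 -102.3] rot [0.    0.002 0.836] n rows 5.8
```

```bash
python3 -m creep '95 -254 -102 0 0 0.836 0;95 -254 -102 0 0 0.836 0;95 -254 -102 0 0 0.836 0;95 -254 -102 0 0 0.836 0;95 -254 -102 0 0 0.836 0;95 -254 -102 0 0 0.836 0;95 -254 -102 0 0 0.836 0;95 -254 -102 0 0 0.836 0' >/dev/null
python3 - <<'E'
from h import *
st(); ci=camera_info('wrist'); snap('wrist','w4')
for n,z in [('lamp1',0),('lamp1_ear',.003),('lamp3',.032),('lamp3_ear',.07)]:
    for r in spot_point(n,'wrist')[:8]: print(n,np.round(r['at'],0),round(r['conf'],2),at('wrist',r['at'],z,ci).round(3))
E
```

```text
t 11.75 tcp [ 0.4392 -0.3305  0.369 ] toolx yaw 2.639 z [ 0.001  0.001 -1.   ] F [ 0.5  0.3 -0.3] w 0.0854 j [-0.35  0.19  0.08 -0.   -1.46 -0.15]
lamp1 [212. 203.] 0.95 [ 0.588 -0.383  0.   ]
lamp1 [267. 148.] 0.89 [ 0.473 -0.41   0.   ]
lamp1 [327.  88.] 0.79 [ 0.358 -0.44   0.   ]
lamp1 [126. 178.] 0.73 [ 0.682 -0.478  0.   ]
lamp1 [438.  63.] 0.69 [ 0.208 -0.397  0.   ]
lamp1 [264. 299.] 0.67 [ 0.602 -0.205  0.   ]
lamp1 [342. 223.] 0.67 [ 0.429 -0.259  0.   ]
lamp1_ear [452.  86.] 0.94 [ 0.203 -0.36   0.003]
lamp1_ear [102. 156.] 0.92 [ 0.691 -0.521  0.003]
lamp1_ear [232. 200.] 0.85 [ 0.557 -0.371  0.003]
lamp1_ear [278.   5.] 0.74 [ 0.365 -0.562  0.003]
lamp1_ear [356.  88.] 0.69 [ 0.323 -0.422  0.003]
lamp1_ear [390. 337.] 0.21 [ 0.45  -0.04   0.003]
lamp3 [212. 203.] 0.95 [ 0.577 -0.383  0.032]
lamp3 [267. 148.] 0.89 [ 0.468 -0.409  0.032]
lamp3 [327.  88.] 0.79 [ 0.361 -0.437  0.032]
lamp3 [126. 178.] 0.73 [ 0.664 -0.473  0.032]
lamp3 [438.  63.] 0.69 [ 0.22  -0.396  0.032]
lamp3 [264. 299.] 0.67 [ 0.59  -0.217  0.032]
lamp3 [342. 223.] 0.67 [ 0.428 -0.268  0.032]
lamp3_ear [260. 315.] 0.93 [ 0.594 -0.213  0.07 ]
```

View pics/w4.png

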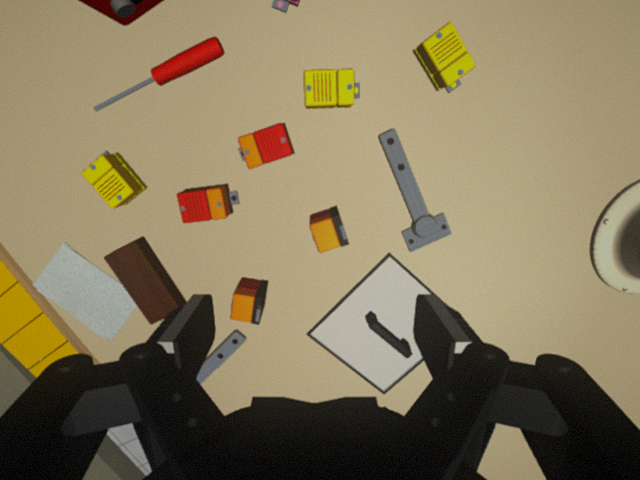

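Seen: lid flat at (390,320) area; lying lamps at (207,203) ear right and (266,146) ear left; standing lamps at (328,229) and (249,301) with ears on top; yellow lookalikes excluded. I'll extract shape poses.

```bash
cat >> h.py <<'E'
def lens(im,ci,zt=.044,cam='wrist',minA=60):
    "bright lens tops: centre, yaw towards amber (lying), size, at height zt"
    hsv=cv2.cvtColor(im,cv2.COLOR_RGB2HSV);h,s,v=[hsv[:,:,i].astype(int) for i in range(3)]
    red=((h<8)|(h>172))&(s>150)&(v>165); amb=(h>=8)&(h<22)&(s>150)&(v>165)
    m=((red|amb)*255).astype(np.uint8);m=cv2.morphologyEx(m,cv2.MORPH_CLOSE,np.ones((5,5)))
    m=cv2.morphologyEx(m,cv2.MORPH_OPEN,np.ones((3,3)))
    out=[]
    for c in cv2.findContours(m,cv2.RETR_EXTERNAL,cv2.CHAIN_APPROX_NONE)[0]:
        if cv2.contourArea(c)<minA: continue
        k=np.zeros(m.shape,np.uint8);cv2.drawContours(k,[c],-1,1,-1);k=k>0
        W=np.array([at(cam,p,zt,ci)[:2] for p in c[:,0]])
        (cx,cy),(w,hh),a=cv2.minAreaRect((W*1000).astype(np.float32))
        a=np.radians(a); 
        if hh>w: a+=np.pi/2; w,hh=hh,w
        nr,na=(red&k).sum(),(amb&k).sum()
        px=c[:,0].mean(0)
        if nr>30 and na>10:
            f=lambda q:at(cam,np.argwhere(q&k).mean(0)[::-1],zt,ci)[:2]
            d=f(amb)-f(red)
            if d@[np.cos(a),np.sin(a)]<0: a+=np.pi
        print('px',px.round(0),'ctr',np.round([cx/1000,cy/1000],4),'yaw',round((a+np.pi)%(2*np.pi)-np.pi,3),'size',round(w,1),round(hh,1),'red',nr,'amb',na)
E
python3 - <<'E'
from h import *
im=cv2.imread('pics/w4.png')[:,:,::-1].copy();ci=camera_info('wrist')
lens(im,ci); print('standing z .064');lens(im,ci,.064)
E
```

```text
px [242. 308.] ctr [ 0.6234 -0.2233] yaw 0.891 size 44.5 30.8 red 0 amb 519
px [324. 235.] ctr [ 0.4576 -0.2643] yaw 1.4 size 43.7 31.1 red 0 amb 443
px [201. 206.] ctr [ 0.5884 -0.385 ] yaw 2.765 size 61.3 42.1 red 542 amb 391
px [264. 146.] ctr [ 0.4693 -0.4122] yaw -0.187 size 61.3 42.8 red 834 amb 450
px [186.  60.] ctr [ 0.5037 -0.5508] yaw 3.042 size 93.4 14.3 red 781 amb 0
standing z .064
px [242. 308.] ctr [ 0.614  -0.2305] yaw 0.891 size 42.6 29.4 red 0 amb 519
px [324. 235.] ctr [ 0.4553 -0.2698] yaw 1.4 size 41.8 29.8 red 0 amb 443
px [201. 206.] ctr [ 0.5805 -0.3853] yaw 2.765 size 58.7 40.3 red 542 amb 391
px [264. 146.] ctr [ 0.4666 -0.4113] yaw -0.187 size 58.7 41.0 red 834 amb 450
px [186.  60.] ctr [ 0.4994 -0.544 ] yaw 3.042 size 89.5 13.7 red 781 amb 0
```

```bash
python3 - <<'E'
from h import *
go([.469,-.412,.16],yaw=-.187+np.pi/2)
E
```

```text
shift [-65.4 -59.2 209.5] rot [1.000e-03 0.000e+00 1.258e+00] n rows 8.4
```

```bash
python3 -m creep '-65 -59 209 0 0 1.258 0;-65 -59 209 0 0 1.258 0;-65 -59 209 0 0 1.258 0;-65 -59 209 0 0 1.258 0;-65 -59 209 0 0 1.258 0;-65 -59 209 0 0 1.258 0;-65 -59 209 0 0 1.258 0;-65 -59 209 0 0 1.258 0' >/dev/null;  python3 -m creep '0 0 0 0 0 0.07 0;0 0 0 0 0 0.07 0' >/dev/null
python3 - <<'E'
from h import *
st(); ci=camera_info('wrist'); im=snap('wrist','w5'); lens(im,ci)
E
```

```text
t 13.0 tcp [ 0.4694 -0.4098  0.1599] toolx yaw 1.368 z [-0.     0.001 -1.   ] F [-0.2  0.3 -0.2] w 0.0853 j [-0.46  0.44 -0.1  -0.   -1.04 -1.31]
px [  4. 390.] ctr [ 0.5678 -0.7313] yaw 2.637 size 60.5 16.1 red 478 amb 0
px [553. 351.] ctr [ 0.63   -0.2187] yaw 0.921 size 46.0 30.5 red 0 amb 662
px [366. 351.] ctr [ 0.5869 -0.3872] yaw 2.752 size 61.9 42.1 red 1178 amb 936
px [157. 279.] ctr [ 0.4866 -0.5445] yaw 3.029 size 67.4 16.9 red 1324 amb 0
px [309. 231.] ctr [ 0.468  -0.4132] yaw -0.204 size 61.1 41.8 red 2110 amb 1181
px [498. 177.] ctr [ 0.4594 -0.2613] yaw 1.378 size 45.6 32.1 red 0 amb 1910
```

```bash
python3 - <<'E'
from h import *
go([.468,-.413,.013],yaw=-.2+np.pi/2)
E
```

```text
shift [ -3.4  -0.7 147. ] rot [-0.    -0.001 -0.002] n rows 2.9
```

```bash
python3 -m creep '-3.4 -0.7 60 0 0 0 0;-3.4 -0.7 110 0 0 0 0;-3.4 -0.7 140 0 0 0 0;-3.4 -0.7 147 0 0 0 0;-3.4 -0.7 147 0 0 0 0;-3.4 -0.7 147 0 0 0 0;-3.4 -0.7 147 0 0 0 1;-3.4 -0.7 147 0 0 0 1'; python3 -m creep '0 0 0 0 0 0 1;0 0 0 0 0 0 1;0 0 0 0 0 0 1;0 0 0 0 0 0 1;0 0 0 0 0 0 1;0 0 0 0 0 0 1'
python3 - <<'E'
from h import *
st()
E
```

```text
time: 13.85
tcp_pos: [0.4692, -0.4136, 0.0153]
tcp_rot: [0.775, 0.632, 0.001, 0.002]
wrist_force: [0.7, -0.9, -0.1]
gripper_width: 0.059
time: 14.45
tcp_pos: [0.47, -0.414, 0.0167]
tcp_rot: [0.775, 0.633, 0.001, 0.003]
wrist_force: [-0.9, 0.3, 6.2]
gripper_width: 0.0429
t 14.45 tcp [ 0.47   -0.414   0.0167] toolx yaw 1.37 z [ 0.006 -0.002 -1.   ] F [-0.9  0.3  6.2] w 0.0429 j [-0.46  0.6  -0.23 -0.   -0.73 -1.31]
```

```bash
python3 -m creep '0 0 -20 0 0 0 1;0 0 -60 0 0 0 1;0 0 -110 0 0 0 1;0 0 -160 0 0 0 1;0 0 -210 0 0 0 1;0 0 -250 0 0 0 1;0 0 -280 0 0 0 1;0 0 -300 0 0 0 1'
python3 - <<'E'
from h import *
st(); go(case([-.06,0,.32]),yaw=CY+np.pi/2)
E
```

```text
time: 15.25
tcp_pos: [0.4684, -0.4134, 0.3194]
tcp_rot: [0.775, 0.633, 0.002, 0.004]
wrist_force: [0.3, -0.5, -1.7]
gripper_width: 0.0433
t 15.25 tcp [ 0.4684 -0.4134  0.3194] toolx yaw 1.37 z [ 0.008 -0.004 -1.   ] F [ 0.3 -0.5 -1.7] w 0.0433 j [-0.46  0.34  0.15 -0.   -1.38 -1.31]
shift [605.1 -64.3  -2.4] rot [ 0.008  0.004 -0.536] n rows 12.2
```

```bash
python3 -m creep '300 -32 -2 0.008 0.004 -0.27 1;300 -32 -2 0.008 0.004 -0.27 1;300 -32 -2 0.008 0.004 -0.27 1;300 -32 -2 0.008 0.004 -0.27 1;300 -32 -2 0.008 0.004 -0.27 1;300 -32 -2 0.008 0.004 -0.27 1;300 -32 -2 0.008 0.004 -0.27 1' >/dev/null
python3 - <<'E'
from h import *
st(); go(case([-.06,0,.32]),yaw=CY+np.pi/2)
E
```

```text
t 15.95 tcp [ 0.497  -0.1084  0.3202] toolx yaw 1.646 z [ 0.001  0.002 -1.   ] F [-0.3 -0.3 -1.5] w 0.0433 j [ 0.1   0.13 -0.11 -0.   -1.32 -1.6 ]
shift [297.6  52.    0.9] rot [ 0.001 -0.002 -0.259] n rows 6.0
```

```bash
python3 -m creep '298 52 1 0 0 -0.26 1;298 52 1 0 0 -0.26 1;298 52 1 0 0 -0.26 1;298 52 1 0 0 -0.26 1;298 52 1 0 0 -0.26 1;298 52 1 0 0 -0.26 1;298 52 1 0 0 -0.26 1;298 52 1 0 0 -0.26 1' >/dev/null
python3 - <<'E'
from h import *
st(); ci=camera_info('wrist'); im=snap('wrist','w6')
for n in ['pocket1','case','case_slot']:
    for r in spot_point(n,'wrist')[:5]: print(n,np.round(r['at'],0),round(r['conf'],2),RC.inv().apply(at('wrist',r['at'],.058 if n=='case_slot' else .006,ci)-CC).round(4))
import pickle;pickle.dump(ci,open('ci6','wb'))
E
```

```text
t 16.75 tcp [0.526  0.1938 0.3186] toolx yaw 1.908 z [-0.002  0.001 -1.   ] F [-0.2 -1.5 -1. ] w 0.0431 j [ 0.64  0.23  0.   -0.   -1.35 -1.87]
pocket1 [288. 197.] 0.72 [-0.0531 -0.0327  0.006 ]
pocket1 [344. 199.] 0.63 [-0.0501  0.0433  0.006 ]
case_slot [316. 220.] 0.7 [-0.0333  0.0053  0.058 ]
```

View pics/w6.png

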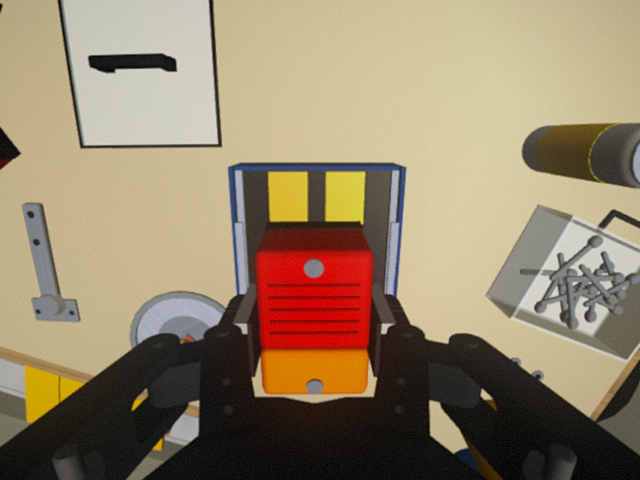

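Front two pockets show at (288,197) and (346,197); held lamp square in the jaws, amber towards the back. Check the case centre numerically.

```bash
python3 - <<'E'
from h import *
import pickle;ci=pickle.load(open('ci6','rb'))
L=lambda p,z:(RC.inv().apply(at('wrist',p,z,ci)-CC)*1000).round(1)
im=cv2.imread('pics/w6.png')
hsv=cv2.cvtColor(im,cv2.COLOR_BGR2HSV)
y=(hsv[:,:,0]>20)&(hsv[:,:,0]<35)&(hsv[:,:,1]>170)&(hsv[:,:,2]>120)
b=(hsv[:,:,0]>100)&(hsv[:,:,0]<130)&(hsv[:,:,1]>120)
for r in (185,205,220):
    e=np.flatnonzero(np.diff(y[r,225:410].astype(int)))+225
    print(r,'pocket edges',e,[L((c+.5,r),.014)[:2] for c in e])
    e=np.flatnonzero(b[r,200:420])+200; e=[e.min(),e.max()]
    print('outer',e,[L((c,r),.07)[:2] for c in e])
c=[L(p,z)[:2] for p,z in [((232,164),.07),((404,166),.07),((318,164),.057)]];print(c)
E
```

```text
185 pocket edges [267 306 326 349 350 356 357 360 361 363] [array([-70.2, -58.6]), array([-70.2,  -7.6]), array([-70.3,  18.6]), array([-70.4,  48.6]), array([-70.4,  50. ]), array([-70.4,  57.8]), array([-70.4,  59.1]), array([-70.4,  63.1]), array([-70.4,  64.4]), array([-70.4,  67. ])]
outer [np.int64(230), np.int64(403)] [array([-78. , -94.2]), array([-78.4, 104.2])]
205 pocket edges [268 307 325 363] [array([-43.6, -58.2]), array([-43.7,  -6.4]), array([-43.7,  17.6]), array([-43.8,  68.1])]
outer [np.int64(232), np.int64(402)] [array([-54.7, -93.3]), array([-55.1, 104.7])]
220 pocket edges [269 307 324 362] [array([-23.1, -57.6]), array([-23.2,  -6.4]), array([-23.2,  16.4]), array([-23.3,  67.6])]
outer [np.int64(233), np.int64(401)] [array([-36.7, -93.3]), array([-37.1, 104.9])]
[array([-101.6,  -90.4]), array([-99.9, 103.8]), array([-100.6,    6.7])]
```

```bash
sed -i 's/^CY=.335.*/CY=.335; CC=np.array([.5815,.2165,0]); RC=R.from_euler("z",CY)/' h.py
cat >> h.py <<'E'
def pockets(im,ci,rows):
    hsv=cv2.cvtColor(im,cv2.COLOR_RGB2HSV)
    y=(hsv[:,:,0]>20)&(hsv[:,:,0]<35)&(hsv[:,:,1]>140)&(hsv[:,:,2]>100)
    for r in rows:
        e=np.flatnonzero(np.diff(cv2.medianBlur(y.astype(np.uint8),5)[r].astype(int)))
        print(r,e,[list((RC.inv().apply(at('wrist',(c+.5,r),.014,ci)-CC)*1000).round(1)[:2]) for c in e])
E
python3 - <<'E'
from h import *
go(case([.042,.038,.11]),yaw=CY+np.pi/2)
E
```

```text
shift [ 43.5 102.2 210.3] rot [ 0.001 -0.002 -0.001] n rows 4.8
```

```bash
python3 -m creep '43 102 60 0 -0.002 0 1;43 102 60 0 -0.002 0 1;43 102 60 0 -0.002 0 1;43 102 130 0 -0.002 0 1;43 102 180 0 -0.002 0 1;43 102 210 0 -0.002 0 1;43 102 210 0 -0.002 0 1;43 102 210 0 -0.002 0 1'
python3 - <<'E'
from h import *
st(); ci=camera_info('wrist'); im=snap('wrist','w7')
pockets(im,ci,range(60,260,25)); go(case([.042,.038,.023]),yaw=CY+np.pi/2)
E
```

```text
time: 17.75
tcp_pos: [0.6096, 0.2646, 0.1111]
tcp_rot: [0.58, 0.815, 0.0, 0.001]
wrist_force: [0.9, 0.3, -0.2]
gripper_width: 0.0428
t 17.75 tcp [0.6096 0.2646 0.1111] toolx yaw 1.904 z [ 0.002 -0.001 -1.   ] F [ 0.9  0.3 -0.2] w 0.0428 j [ 0.65  0.55 -0.04  0.   -0.98 -1.89]
60 [162 239 276 357] [[np.float64(-78.1), np.float64(-61.3)], [np.float64(-77.2), np.float64(-11.3)], [np.float64(-77.0), np.float64(12.5)], [np.float64(-76.9), np.float64(64.3)]]
85 [165 241 277 356] [[np.float64(-62.9), np.float64(-61.0)], [np.float64(-62.2), np.float64(-10.8)], [np.float64(-62.0), np.float64(12.7)], [np.float64(-61.9), np.float64(64.1)]]
110 [168 242 277 356] [[np.float64(-47.3), np.float64(-60.7)], [np.float64(-46.7), np.float64(-11.0)], [np.float64(-46.5), np.float64(12.2)], [np.float64(-46.4), np.float64(64.6)]]
135 [170 243 278 355] [[np.float64(-31.1), np.float64(-61.1)], [np.float64(-30.6), np.float64(-11.2)], [np.float64(-30.5), np.float64(12.4)], [np.float64(-30.4), np.float64(64.4)]]
160 [191 226 297 336] [[np.float64(-14.3), np.float64(-48.3)], [np.float64(-14.1), np.float64(-24.0)], [np.float64(-13.9), np.float64(25.0)], [np.float64(-13.8), np.float64(51.8)]]
185 [] []
210 [179 248 281 353] [[np.float64(20.9), np.float64(-60.6)], [np.float64(21.1), np.float64(-10.7)], [np.float64(21.2), np.float64(13.0)], [np.float64(21.3), np.float64(64.5)]]
235 [182 249] [[np.float64(39.7), np.float64(-60.5)], [np.float64(39.8), np.float64(-11.0)]]
shift [ 1.2 -2.3 90.4] rot [ 0.006  0.    -0.001] n rows 1.8
```

View pics/w7.png

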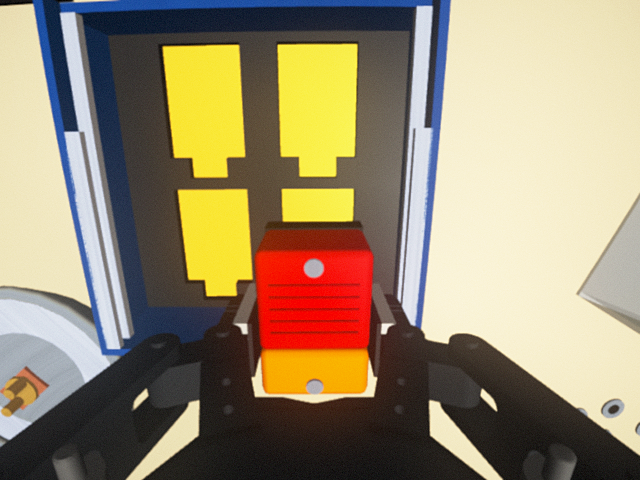

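Pockets all visible, held lamp level and square; small case correction (+1.3, +1.0 mm). Lower it in.

```bash
sed -i 's/^CY=.335.*/CY=.335; CC=np.array([.5824,.2179,0]); RC=R.from_euler("z",CY)/' h.py
python3 -m creep '2.2 -1 30 0.006 0 0 1;2.2 -1 60 0.006 0 0 1;2.2 -1 75 0.006 0 0 1;2.2 -1 82 0.006 0 0 1;2.2 -1 86 0.006 0 0 1;2.2 -1 88 0.006 0 0 1;2.2 -1 89 0.006 0 0 1;2.2 -1 89 0.006 0 0 1'
python3 - <<'E'
from h import *
st();go(case([.042,.038,.0225]),yaw=CY+np.pi/2)
E
```

```text
time: 18.6
tcp_pos: [0.61, 0.2679, 0.0252]
tcp_rot: [0.58, 0.815, 0.001, 0.0]
wrist_force: [-0.4, -0.3, -2.2]
gripper_width: 0.0435
t 18.6 tcp [0.61   0.2679 0.0252] toolx yaw 1.905 z [ 0.001  0.001 -1.   ] F [-0.4 -0.3 -2.2] w 0.0435 j [ 0.66  0.64 -0.11  0.   -0.81 -1.89]
shift [-0.1 -0.5  2.7] rot [ 0.001 -0.    -0.001] n rows 0.1
```

```bash
python3 -m creep '0 0 1 0 0 0 1;0 0 2 0 0 0 1;0 0 3 0 0 0 1;0 0 3 0 0 0 1'; python3 -m creep '0 0 0 0 0 0 0.32;0 0 0 0 0 0 0.32;0 0 0 0 0 0 0.32;0 0 0 0 0 0 0.32'; python3 -m creep '0 0 -30 0 0 0 0.32;0 0 -70 0 0 0 0.32;0 0 -120 0 0 0 0.32;0 0 -170 0 0 0 0.32;0 0 -220 0 0 0 0.32;0 0 -220 0 0 0 0.32'
python3 - <<'E'
from h import *
st(); ci=camera_info('wrist'); im=snap('wrist','w8'); lens(im,ci,.05,minA=300); print(case([.04,.038,.05])); snap('top','t3')
for n in ['lamp1']:
    for r in spot_point(n,'top')[:7]: print(n,np.round(r['at'],0),round(r['conf'],2),at('top',r['at'],0).round(3))
go([.5875,-.386,.16],yaw=2.76+np.pi/2)
E
```

```text
time: 19.0
tcp_pos: [0.6102, 0.268, 0.0229]
tcp_rot: [0.58, 0.815, 0.001, 0.0]
wrist_force: [-0.6, 0.1, 3.4]
gripper_width: 0.043
time: 19.4
tcp_pos: [0.6107, 0.2671, 0.0234]
tcp_rot: [0.58, 0.815, 0.001, 0.001]
wrist_force: [0.7, -4.9, 4.3]
gripper_width: 0.0581
time: 20.0
tcp_pos: [0.6138, 0.2693, 0.2532]
tcp_rot: [0.579, 0.815, 0.009, 0.005]
wrist_force: [-0.0, 0.2, 1.6]
gripper_width: 0.0579
t 20.0 tcp [0.6138 0.2693 0.2532] toolx yaw 1.906 z [ 0.018  0.009 -1.   ] F [-0.   0.2  1.6] w 0.0579 j [ 0.66  0.44  0.15  0.   -1.26 -1.89]
px [313. 199.] ctr [0.6088 0.2676] yaw 0.353 size 62.5 44.2 red 1581 amb 847
[0.60768318 0.26693836 0.05      ]
lamp1 [448. 325.] 0.83 [ 0.201 -0.408  0.   ]
lamp1 [462. 180.] 0.81 [ 0.679 -0.475  0.   ]
lamp1 [234. 206.] 0.77 [0.611 0.287 0.   ]
lamp1 [380. 208.] 0.74 [ 0.589 -0.198  0.   ]
lamp1 [454. 280.] 0.64 [ 0.345 -0.431  0.   ]
lamp1 [499. 284.] 0.58 [ 0.326 -0.583  0.   ]
lamp1 [403. 259.] 0.56 [ 0.418 -0.267  0.   ]
shift [-610.2 -235.1   81.9] rot [ 2.000e-03  2.000e-03 -2.426e+00] n rows 16.2
```

```bash
python3 -m creep '-300 -117 0 0 0 -1.2 0;-300 -117 0 0 0 -1.2 0;-300 -117 0 0 0 -1.2 0;-300 -117 0 0 0 -1.2 0;-300 -117 0 0 0 -1.2 0;-300 -117 0 0 0 -1.2 0;-300 -117 0 0 0 -1.2 0;-300 -117 0 0 0 -1.2 0' >/dev/null
python3 - <<'E'
from h import *
st();go([.5875,-.386,.20],yaw=2.76+np.pi/2)
E
```

```text
t 20.95 tcp [ 0.5959 -0.0577  0.2397] toolx yaw 3.085 z [-0.003  0.001 -1.   ] F [-0.3  0.7  0.4] w 0.0857 j [ 0.17  0.34 -0.04 -0.   -1.19 -0.23]
shift [ -10.3 -328.3   39.5] rot [ 0.003 -0.003 -1.246] n rows 8.3
```

```bash
python3 -m creep '-10 -328 39 0.003 -0.003 -1.246 0;-10 -328 39 0.003 -0.003 -1.246 0;-10 -328 39 0.003 -0.003 -1.246 0;-10 -328 39 0.003 -0.003 -1.246 0;-10 -328 39 0.003 -0.003 -1.246 0;-10 -328 39 0.003 -0.003 -1.246 0;-10 -328 39 0.003 -0.003 -1.246 0;-10 -328 39 0.003 -0.003 -1.246 0' >/dev/null; python3 -m creep '0 0 30 0 0 -0.05 0; 0 0 30 0 0 -0.05 0; 0 0 30 0 0 -0.05 0' >/dev/null
python3 - <<'E'
from h import *
st(); ci=camera_info('wrist'); im=snap('wrist','w9'); lens(im,ci)
go([.5875,-.386,.013],yaw=2.76+np.pi/2)
E
```

```text
t 22.05 tcp [ 0.5835 -0.3898  0.1624] toolx yaw -1.993 z [-0.011  0.004 -1.   ] F [ 0.5 -0.1  0.6] w 0.085 j [-0.36  0.57  0.14 -0.   -1.15  1.51]
px [237. 405.] ctr [ 0.453  -0.2518] yaw 1.4 size 26.0 9.4 red 0 amb 175
px [114. 280.] ctr [ 0.6113 -0.2175] yaw 0.898 size 45.8 32.0 red 0 amb 1785
px [308. 223.] ctr [ 0.5881 -0.3871] yaw 2.737 size 61.1 42.0 red 2153 amb 1165
px [528. 221.] ctr [ 0.5168 -0.5483] yaw 3.016 size 91.1 16.6 red 1984 amb 0
shift [ -5.   -2.4 151.4] rot [ 0.008 -0.001 -0.04 ] n rows 3.0
```

```bash
python3 -m creep '-4.3 -3.3 60 0.008 0 -0.021 0;-4.3 -3.3 110 0.008 0 -0.021 0;-4.3 -3.3 140 0.008 0 -0.021 0;-4.3 -3.3 150 0.008 0 -0.021 0;-4.3 -3.3 150 0.008 0 -0.021 0;-4.3 -3.3 150 0.008 0 -0.021 0;-4.3 -3.3 150 0.008 0 -0.021 0;-4.3 -3.3 150 0.008 0 -0.021 1'; python3 -m creep '0 0 0 0 0 0 1;0 0 0 0 0 0 1;0 0 0 0 0 0 1;0 0 0 0 0 0 1;0 0 0 0 0 0 1;0 0 0 0 0 0 1'
python3 -m creep '0 0 -20 0 0 0 1;0 0 -60 0 0 0 1;0 0 -110 0 0 0 1;0 0 -160 0 0 0 1;0 0 -210 0 0 0 1;0 0 -210 0 0 0 1'
python3 - <<'E'
from h import *
st();go(case([.042,-.038,.20]),yaw=CY+np.pi/2)
E
```

```text
time: 22.9
tcp_pos: [0.5895, -0.3876, 0.0171]
tcp_rot: [-0.552, 0.834, -0.002, 0.001]
wrist_force: [1.4, 0.4, -0.4]
gripper_width: 0.0733
time: 23.5
tcp_pos: [0.5905, -0.3881, 0.0188]
tcp_rot: [-0.553, 0.833, -0.003, 0.001]
wrist_force: [-0.0, 0.9, 5.7]
gripper_width: 0.0431
time: 24.1
tcp_pos: [0.5922, -0.3894, 0.2386]
tcp_rot: [-0.553, 0.833, -0.011, 0.005]
wrist_force: [0.4, -0.2, 0.5]
gripper_width: 0.0428
t 24.1 tcp [ 0.5922 -0.3894  0.2386] toolx yaw -1.97 z [ 0.02  -0.012 -1.   ] F [ 0.4 -0.2  0.5] w 0.0428 j [-0.35  0.51  0.23  0.   -1.27  1.52]
shift [-555.8  189.3   32.2] rot [-0.015  0.027  2.407] n rows 16.1
```

```bash
python3 -m creep '-260 120 0 -0.015 0.02 1.2 1;-260 120 0 -0.015 0.02 1.2 1;-260 120 0 -0.015 0.02 1.2 1;-260 120 0 -0.015 0.02 1.2 1;-260 120 0 -0.015 0.02 1.2 1;-260 120 0 -0.015 0.02 1.2 1;-260 120 0 -0.015 0.02 1.2 1;-260 120 0 -0.015 0.02 1.2 1' >/dev/null
python3 - <<'E'
from h import *
st();go(case([.037,-.038,.20]),yaw=CY+np.pi/2)
E
```

```text
t 24.9 tcp [ 0.5822 -0.1012  0.2341] toolx yaw -3.137 z [-0.004 -0.01  -1.   ] F [ 0.9 -0.2 -0.8] w 0.0428 j [ 0.11  0.33 -0.08  0.01 -1.17 -0.11]
shift [-49.1 295.5  30.9] rot [-0.011  0.003  1.24 ] n rows 8.3
```

```bash
python3 -m creep '-49 295 20 -0.011 0.003 1.24 1;-49 295 20 -0.011 0.003 1.24 1;-49 295 20 -0.011 0.003 1.24 1;-49 295 20 -0.011 0.003 1.24 1;-49 295 20 -0.011 0.003 1.24 1;-49 295 20 -0.011 0.003 1.24 1;-49 295 20 -0.011 0.003 1.24 1;-49 295 20 -0.011 0.003 1.24 1' >/dev/null; python3 -m creep '0 0 30 0 0 0.03 1;0 0 60 0 0 0.03 1;0 0 90 0 0 0.03 1;0 0 100 0 0 0.03 1;0 0 100 0 0 0.03 1' >/dev/null
python3 - <<'E'
from h import *
st();ci=camera_info('wrist'); im=snap('wrist','w10');pockets(im,ci,[85,135]);go(case([.037,-.038,.025]),yaw=CY+np.pi/2)
E
```

```text
t 26.2 tcp [0.6275 0.1954 0.1063] toolx yaw 1.935 z [-0.008 -0.004 -1.   ] F [-0.6  0.4 -0.9] w 0.0429 j [ 0.55  0.55 -0.06 -0.   -0.98 -1.75]
85 [274 355 392 469] [[np.float64(-68.7), np.float64(-64.3)], [np.float64(-70.2), np.float64(-12.4)], [np.float64(-71.0), np.float64(11.4)], [np.float64(-73.0), np.float64(61.4)]]
135 [274 352 388 462] [[np.float64(-37.7), np.float64(-64.3)], [np.float64(-39.1), np.float64(-12.6)], [np.float64(-39.9), np.float64(11.4)], [np.float64(-41.7), np.float64(61.0)]]
shift [-1.9  0.7 83.5] rot [-0.005  0.001  0.029] n rows 1.7
```

```bash
python3 -m creep '-2 0.7 30 -0.005 0 0.029 1;-2 0.7 60 -0.005 0 0.029 1;-2 0.7 70 -0.005 0 0.029 1;-2 0.7 76 -0.005 0 0.029 1;-2 0.7 79 -0.005 0 0.029 1;-2 0.7 80 -0.005 0 0.029 1;-2 0.7 80 -0.005 0 0.029 1'
python3 - <<'E'
from h import *
st();go(case([.037,-.038,.025]),yaw=CY+np.pi/2)
E
```

```text
time: 26.95
tcp_pos: [0.6306, 0.1945, 0.0297]
tcp_rot: [0.579, 0.815, 0.001, 0.001]
wrist_force: [0.2, 0.5, -1.6]
gripper_width: 0.0427
t 26.95 tcp [0.6306 0.1945 0.0297] toolx yaw 1.906 z [ 0.003  0.    -1.   ] F [ 0.2  0.5 -1.6] w 0.0427 j [ 0.54  0.63 -0.13  0.   -0.81 -1.78]
shift [-0.1 -0.9  4.7] rot [0.003 0.    0.001] n rows 0.1
```

```bash
python3 -m creep '0 -0.9 1 0.003 0 0 1;0 -0.9 3 0.003 0 0 1;0 -0.9 5 0.003 0 0 1;0 -0.9 5 0.003 0 0 1;0 -0.9 5 0.003 0 0 1'; python3 -m creep '0 0 0 0 0 0 0.32;0 0 0 0 0 0 0.32;0 0 0 0 0 0 0.32;0 0 0 0 0 0 0.32'; python3 -m creep '0 0 -30 0 0 0 0.32;0 0 -70 0 0 0 0.32;0 0 -120 0 0 0 0.32;0 0 -170 0 0 0 0.32;0 0 -220 0 0 0 0.32;0 0 -220 0 0 0 0.32'
python3 - <<'E'
from h import *
st(); ci=camera_info('wrist'); im=snap('wrist','w11'); lens(im,ci,.05,minA=300); print(case([.04,-.038,.05]))
E
```

```text
time: 27.45
tcp_pos: [0.63, 0.1944, 0.025]
tcp_rot: [0.579, 0.815, -0.0, 0.0]
wrist_force: [-0.7, 0.7, 0.3]
gripper_width: 0.0427
time: 27.85
tcp_pos: [0.63, 0.1943, 0.0249]
tcp_rot: [0.579, 0.815, -0.0, 0.0]
wrist_force: [-0.5, 0.6, -0.3]
gripper_width: 0.0579
time: 28.45
tcp_pos: [0.6337, 0.1955, 0.2549]
tcp_rot: [0.579, 0.816, 0.007, 0.005]
wrist_force: [0.3, -0.6, 0.4]
gripper_width: 0.0584
t 28.45 tcp [0.6337 0.1955 0.2549] toolx yaw 1.907 z [ 0.017  0.006 -1.   ] F [ 0.3 -0.6  0.4] w 0.0584 j [ 0.54  0.43  0.13  0.   -1.26 -1.78]
px [385. 203.] ctr [0.609  0.2674] yaw 0.328 size 62.6 41.9 red 1531 amb 309
px [312. 199.] ctr [0.6303 0.1929] yaw 0.316 size 62.6 42.3 red 1552 amb 803
[0.63266964 0.19516318 0.05      ]
```

View pics/w11.png

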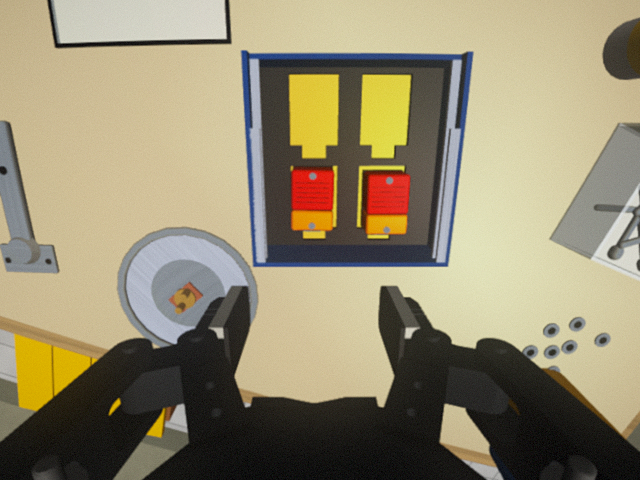

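Both lying lamps are in their pockets (red tops at (312,190), (387,195), amber ends and ears towards the back wall). Next: the standing lamps. I check what tilts the arm allows by fitting its kinematics to logged states.

```bash
cat > kin.py <<'E'
import numpy as np
from scipy.optimize import least_squares
D=np.array([# j1 j2 j3 j5 x y z (tool down)
[-.95,.39,.01,-1.19,.2204,-.5842,.2302],[-.23,-.02,-.25,-1.34,.351,-.2481,.3322],[.7,.09,-.14,-1.34,.4566,.1763,.3302],
[.61,.42,-.10,-1.05,.58,.2109,.1681],[.62,.51,-.2,-.86,.5769,.2179,.0798],[.71,.32,-.57,-.69,.4396,.1698,.073],
[.71,.19,-.45,-.93,.4421,.1713,.1673],[.23,.4,-.66,-.53,.4468,-.0587,.0164],[.23,.05,-.33,-1.18,.4461,-.0589,.2677],
[-.35,.19,.08,-1.46,.4392,-.3305,.369],[-.46,.6,-.23,-.73,.47,-.414,.0167],[-.46,.34,.15,-1.38,.4684,-.4134,.3194],
[.66,.64,-.11,-.81,.61,.2679,.0252],[.54,.43,.13,-1.26,.6337,.1955,.2549],[-.35,.51,.23,-1.27,.5922,-.3894,.2386]])
def fk(P,j1,j2,j3,j5):
    a0,lat,d,L2,L3,e,L6=P;p=j2-j3;s=p-j5  # s: tool pitch down
    r=a0+L2*np.sin(j2)+L3*np.cos(p)+e*np.sin(p)+L6*np.cos(s)
    z=d+L2*np.cos(j2)-L3*np.sin(p)+e*np.cos(p)-L6*np.sin(s)
    return np.array([r*np.cos(j1)+lat*np.sin(j1),r*np.sin(j1)-lat*np.cos(j1),z])
f=lambda P:(np.array([fk(P,*d[:4]) for d in D])-D[:,4:]).ravel()
P=least_squares(f,[.0,.16,.4,.4,.4,.0,.2]).x
if __name__=='__main__':
    print(P.round(3),np.abs(f(P)).max().round(4))
    for rr in (.5,.58,.65,.72):
      for s,z in [(np.pi/2+.9,.03),(np.pi/2+.9,.09),(np.pi/2-.4,.02),(np.pi/2-.55,.02),(np.pi/2-.67,.02),(np.pi/2-.67,.05)]:
        g=lambda q:[fk(P,0,q[0],q[1],q[0]-q[1]-s)[0]-rr,fk(P,0,q[0],q[1],q[0]-q[1]-s)[2]-z]
        q=least_squares(g,[.5,-.2]);print(rr,'tilt',round(np.pi/2-s,2),z,'j2,3,5',q.x.round(2),(q.x[0]-q.x[1]-s).round(2),'ok' if q.cost<1e-8 else 'NO')
E
python3 kin.py
```

```text
[-0.001  0.16   0.083  0.567  0.423 -0.001  0.221] 0.0038
0.5 tilt -0.9 0.03 j2,3,5 [ 0.78 -0.08] -1.61 ok
0.5 tilt -0.9 0.09 j2,3,5 [ 0.7  -0.05] -1.72 ok
0.5 tilt 0.4 0.02 j2,3,5 [ 0.41 -0.7 ] -0.06 ok
0.5 tilt 0.55 0.02 j2,3,5 [ 0.42 -0.77] 0.17 ok
0.5 tilt 0.67 0.02 j2,3,5 [ 0.44 -0.83] 0.37 ok
0.5 tilt 0.67 0.05 j2,3,5 [ 0.36 -0.81] 0.27 ok
0.58 tilt -0.9 0.03 j2,3,5 [0.88 0.16] -1.75 ok
0.58 tilt -0.9 0.09 j2,3,5 [0.81 0.19] -1.85 ok
0.58 tilt 0.4 0.02 j2,3,5 [ 0.5  -0.51] -0.16 ok
0.58 tilt 0.55 0.02 j2,3,5 [ 0.49 -0.59] 0.06 ok
0.58 tilt 0.67 0.02 j2,3,5 [ 0.5  -0.65] 0.25 ok
0.58 tilt 0.67 0.05 j2,3,5 [ 0.44 -0.63] 0.17 ok
0.65 tilt -0.9 0.03 j2,3,5 [0.98 0.4 ] -1.89 ok
0.65 tilt -0.9 0.09 j2,3,5 [0.92 0.43] -1.98 ok
0.65 tilt 0.4 0.02 j2,3,5 [ 0.57 -0.34] -0.26 ok
0.65 tilt 0.55 0.02 j2,3,5 [ 0.57 -0.42] -0.03 ok
0.65 tilt 0.67 0.02 j2,3,5 [ 0.57 -0.48] 0.15 ok
0.65 tilt 0.67 0.05 j2,3,5 [ 0.52 -0.47] 0.08 ok
0.72 tilt -0.9 0.03 j2,3,5 [1.11 0.69] -2.06 ok
0.72 tilt -0.9 0.09 j2,3,5 [1.05 0.73] -2.15 ok
0.72 tilt 0.4 0.02 j2,3,5 [ 0.66 -0.16] -0.35 ok
0.72 tilt 0.55 0.02 j2,3,5 [ 0.64 -0.25] -0.13 ok
0.72 tilt 0.67 0.02 j2,3,5 [ 0.64 -0.31] 0.05 ok
0.72 tilt 0.67 0.05 j2,3,5 [ 0.6  -0.29] -0.01 ok
```

```bash
python3 - <<'E'
from h import *
go([.605,-.215,.22],yaw=.896)
E
```

```text
shift [-378.4 -160.7   28.3] rot [ 0.009 -0.006  1.011] n rows 8.2
```

```bash
python3 -m creep '-378 -161 28 0.009 -0.006 1.01 0;-378 -161 28 0.009 -0.006 1.01 0;-378 -161 28 0.009 -0.006 1.01 0;-378 -161 28 0.009 -0.006 1.01 0;-378 -161 28 0.009 -0.006 1.01 0;-378 -161 28 0.009 -0.006 1.01 0;-378 -161 28 0.009 -0.006 1.01 0;-378 -161 28 0.009 -0.006 1.01 0' >/dev/null; python3 -m creep '-20 0 0 0 0 0 0;-20 0 0 0 0 0 0' >/dev/null
python3 - <<'E'
from h import *
st(); ci=camera_info('wrist'); im=snap('wrist','w12'); lens(im,ci,.064)
for n,z in [('lamp3_ear',.07),('lamp3',.032)]:
    for r in spot_point(n,'wrist')[:3]: print(n,np.round(r['at'],0),round(r['conf'],2),at('wrist',r['at'],z,ci).round(4))
E
```

```text
t 29.5 tcp [ 0.589  -0.2241  0.2169] toolx yaw 0.89 z [-0.007  0.002 -1.   ] F [-0.2  0.4  0.2] w 0.0853 j [-0.11  0.41  0.01 -0.   -1.18 -2.14]
px [ 42. 329.] ctr [ 0.5025 -0.5107] yaw 3.026 size 71.4 17.4 red 925 amb 0
px [325. 246.] ctr [ 0.6135 -0.2314] yaw 0.891 size 42.3 29.6 red 0 amb 1477
px [171. 134.] ctr [ 0.4552 -0.2705] yaw 1.401 size 42.6 29.7 red 0 amb 1807
lamp3_ear [327. 223.] 0.63 [ 0.5957 -0.2156  0.07  ]
lamp3 [164. 109.] 0.92 [ 0.426  -0.2693  0.032 ]
lamp3 [209. 388.] 0.89 [ 0.6724 -0.4504  0.032 ]
lamp3 [ 27. 165.] 0.62 [ 0.3748 -0.4111  0.032 ]
```

View pics/w12.png

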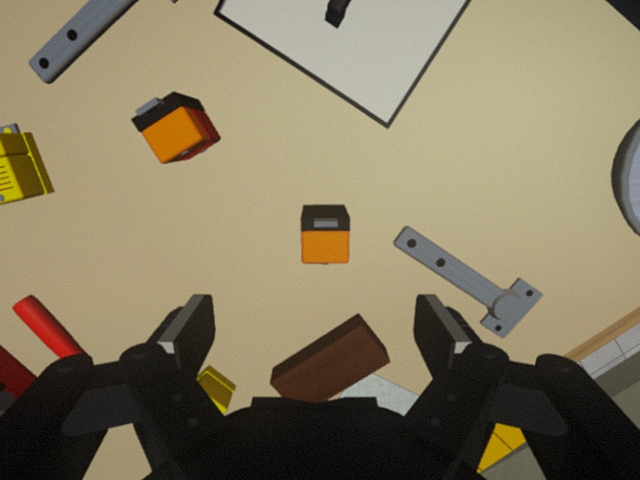

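```bash
cat >> h.py <<'E'
def tq(th,al): return R.from_euler('z',th)*R.from_euler('x',np.pi)*R.from_euler('x',al)
def gograsp(G,th,al,back=0.):
    q=tq(th,al);z=q.apply([0,0,1]); p=np.array(G)+(.019-back)*z
    print('tcp',p.round(4),end=' '); go(p,q=q)
E
python3 - <<'E'
from h import *
gograsp([.612,-.230,.040],.891,1.0,.13)
gograsp([.612,-.230,.040],.891,1.0,0)
E
```

```text
tcp [ 0.6846 -0.2887  0.1   ] shift [  5.6 115.6 117.9] rot [0.996 0.004 0.003] n rows 6.6
tcp [ 0.5996 -0.2199  0.0297] shift [  6.2   6.5 188.6] rot [0.996 0.004 0.003] n rows 6.6
```

```bash
python3 -m creep '6 116 0 1.0 0.004 0.003 0;6 116 0 1.0 0.004 0.003 0;6 116 0 1.0 0.004 0.003 0;6 116 20 1.0 0.004 0.003 0;6 116 50 1.0 0.004 0.003 0;6 116 80 1.0 0.004 0.003 0;6 116 110 1.0 0.004 0.003 0;6 116 118 1.0 0.004 0.003 0'
python3 - <<'E'
from h import *
st();gograsp([.612,-.230,.040],.891,1.0,.13)
gograsp([.612,-.230,.040],.891,1.0,0)
E
```

```text
time: 30.45
tcp_pos: [0.6809, -0.2847, 0.0848]
tcp_rot: [0.786, 0.375, -0.213, -0.442]
wrist_force: [-0.3, 0.2, -4.0]
gripper_width: 0.0858
t 30.45 tcp [ 0.6809 -0.2847  0.0848] toolx yaw 0.892 z [-0.667  0.536 -0.518] F [-0.3  0.2 -4. ] w 0.0858 j [-0.33  1.33  1.41 -0.57 -2.57 -2.25]
tcp [ 0.6846 -0.2887  0.1   ] shift [ -0.9 -10.2 -12.5] rot [-0.026  0.003 -0.003] n rows 0.3
tcp [ 0.5996 -0.2199  0.0297] shift [ -0.5  -6.7 117.5] rot [-0.026  0.003 -0.003] n rows 2.4
```

```bash
python3 -m creep '-0.5 -10 20 -0.026 0 0 0;-0.5 -8 50 -0.026 0 0 0;-0.5 -7 80 -0.026 0 0 0;-0.5 -7 105 -0.026 0 0 0;-0.5 -7 117 -0.026 0 0 0;-0.5 -7 117 -0.026 0 0 0;-0.5 -7 117 -0.026 0 0 0'
python3 - <<'E'
from h import *
st()
gograsp([.612,-.230,.040],.891,1.0,0)
E
```

```text
time: 31.15
tcp_pos: [0.6006, -0.2192, 0.0303]
tcp_rot: [0.792, 0.379, -0.209, -0.431]
wrist_force: [0.1, -0.2, -0.3]
gripper_width: 0.0854
t 31.15 tcp [ 0.6006 -0.2192  0.0303] toolx yaw 0.894 z [-0.657  0.525 -0.541] F [ 0.1 -0.2 -0.3] w 0.0854 j [-0.27  1.11  0.7  -0.39 -2.09 -2.  ]
tcp [ 0.5996 -0.2199  0.0297] shift [-1.2  0.3  0.6] rot [ 0.     0.005 -0.002] n rows 0.0
```

```bash
python3 -m creep '0 0 0 0 0 0 1;0 0 0 0 0 0 1;0 0 0 0 0 0 1;0 0 0 0 0 0 1;0 0 0 0 0 0 1;0 0 0 0 0 0 1;0 0 0 0 0 0 1'; python3 -m creep '0 -17 -11 0 0 0 1;0 -50 -32 0 0 0 1;0 -84 -54 0 0 0 1;0 -117 -75 0 0 0 1;0 -135 -87 0 0 0 1;0 -135 -87 0 0 0 1'
python3 - <<'E'
from h import *
st()
gograsp([.67,-.03,.15],.19+np.pi/2,0)
E
```

```text
time: 31.85
tcp_pos: [0.6007, -0.2195, 0.0305]
tcp_rot: [0.792, 0.379, -0.209, -0.431]
wrist_force: [1.0, -0.7, 1.6]
gripper_width: 0.0433
time: 32.45
tcp_pos: [0.6021, -0.2198, 0.197]
tcp_rot: [0.794, 0.381, -0.205, -0.428]
wrist_force: [-0.4, -0.1, -1.0]
gripper_width: 0.0434
t 32.45 tcp [ 0.6021 -0.2198  0.197 ] toolx yaw 0.894 z [-0.652  0.523 -0.55 ] F [-0.4 -0.1 -1. ] w 0.0434 j [-0.28  0.95  0.82 -0.46 -2.33 -2.13]
tcp [ 0.67  -0.03   0.131] shift [190.6  18.8  91.2] rot [-0.924 -0.427 -0.793] n rows 8.6
```

```bash
python3 -m creep '190 19 91 -0.924 -0.427 -0.793 1;190 19 91 -0.924 -0.427 -0.793 1;190 19 91 -0.924 -0.427 -0.793 1;190 19 91 -0.924 -0.427 -0.793 1;190 19 91 -0.924 -0.427 -0.793 1;190 19 91 -0.924 -0.427 -0.793 1;190 19 91 -0.924 -0.427 -0.793 1;190 19 91 -0.924 -0.427 -0.793 1'
python3 - <<'E'
from h import *
st()
gograsp([.67,-.03,.10],.19+np.pi/2,-.45);gograsp([.67,-.03,.034],.19+np.pi/2,-.45)
E
```

```text
time: 33.25
tcp_pos: [0.6694, -0.0297, 0.1306]
tcp_rot: [0.657, 0.753, -0.017, -0.034]
wrist_force: [0.1, -0.0, -0.9]
gripper_width: 0.0433
t 33.25 tcp [ 0.6694 -0.0297  0.1306] toolx yaw 1.705 z [-0.073  0.019 -0.997] F [ 0.1 -0.  -0.9] w 0.0433 j [ 0.18  0.57  0.07 -0.04 -1.14 -1.6 ]
tcp [ 0.6781 -0.0284  0.0829] shift [-1.3 12.1 47. ] rot [-0.519 -0.018 -0.061] n rows 3.5
tcp [ 0.6781 -0.0284  0.0169] shift [ -3.2  16.7 112.8] rot [-0.519 -0.018 -0.061] n rows 3.5
```

```bash
python3 -m creep '-1 12 20 -0.52 -0.018 -0.061 1;-1 12 47 -0.52 -0.018 -0.061 1;-1 12 47 -0.52 -0.018 -0.061 1;-1 12 47 -0.52 -0.018 -0.061 1;-2 14 80 -0.52 -0.018 -0.061 1;-3 16 100 -0.52 -0.018 -0.061 1;-3 16 106 -0.52 -0.018 -0.061 1;-3 16 108 -0.52 -0.018 -0.061 1'
python3 - <<'E'
from h import *
st()
gograsp([.67,-.03,.034],.19+np.pi/2,-.45)
E
```

```text
time: 34.05
tcp_pos: [0.6787, -0.03, 0.0225]
tcp_rot: [0.621, 0.752, 0.173, 0.138]
wrist_force: [0.2, 0.3, -0.4]
gripper_width: 0.0436
t 34.05 tcp [ 0.6787 -0.03    0.0225] toolx yaw 1.763 z [ 0.423  0.088 -0.902] F [ 0.2  0.3 -0.4] w 0.0436 j [ 0.19  0.55 -0.41 -0.04 -0.16 -1.53]
tcp [ 0.6781 -0.0284  0.0169] shift [ 1.6 -2.7  4.9] rot [-0.004 -0.007 -0.   ] n rows 0.1
```

```bash
python3 -m creep '0 -1 2 0.02 0 0 1;0 -2 4 0.03 0 0 1;0 -2.6 5.4 0.03 0 0 1;0 -2.6 5.4 0.03 0 0 1'; python3 -m creep '0 -0.8 1.8 0.01 0 0 1;0 -1 2 0.01 0 0 1;0 -1 2 0.01 0 0 1'
```

```text
time: 34.45
tcp_pos: [0.6788, -0.0299, 0.0168]
tcp_rot: [0.623, 0.755, 0.162, 0.129]
wrist_force: [0.1, -0.5, -2.0]
gripper_width: 0.0431
time: 34.75
tcp_pos: [0.6791, -0.0298, 0.0151]
tcp_rot: [0.623, 0.755, 0.158, 0.126]
wrist_force: [-1.0, 0.9, 1.0]
gripper_width: 0.0434
```

```bash
python3 -m creep '0 -0.5 1.5 0 0 0 1;0 -0.5 1.5 0 0 0 1;0 -0.5 1.5 0 0 0 0.4;0 -0.5 1.5 0 0 0 0.3;0 -0.5 1.5 0 0 0 0.2;0 -0.5 1.5 0 0 0 0.2'; python3 -m creep '0 0 -40 0 0 0 0.2;0 0 -80 0 0 0 0.2;0 0 -130 0.1 0 0 0.2;0 0 -170 0.41 0 0 0;0 0 -170 0.41 0 0 0;0 0 -170 0.41 0 0 0;0 0 -170 0.41 0 0 0'
python3 - <<'E'
from h import *
st(); ci=camera_info('wrist'); im=snap('wrist','w13'); lens(im,ci,.044,minA=200)
E
```

```text
time: 35.35
tcp_pos: [0.6792, -0.0298, 0.0132]
tcp_rot: [0.623, 0.755, 0.158, 0.126]
wrist_force: [0.7, 0.6, 0.4]
gripper_width: 0.0686
time: 36.05
tcp_pos: [0.6148, -0.0432, 0.1692]
tcp_rot: [0.636, 0.772, 0.002, -0.003]
wrist_force: [-1.4, -0.2, -1.2]
gripper_width: 0.0855
t 36.05 tcp [ 0.6148 -0.0432  0.1692] toolx yaw 1.764 z [-0.002  0.006 -1.   ] F [-1.4 -0.2 -1.2] w 0.0855 j [ 0.19  0.42 -0.1  -0.01 -1.05 -1.56]
px [315. 296.] ctr [ 0.6743 -0.0306] yaw -2.952 size 61.9 42.5 red 1466 amb 1045
px [574. 295.] ctr [0.6324 0.1972] yaw 0.318 size 62.2 42.0 red 1349 amb 812
```

View pics/w13.png

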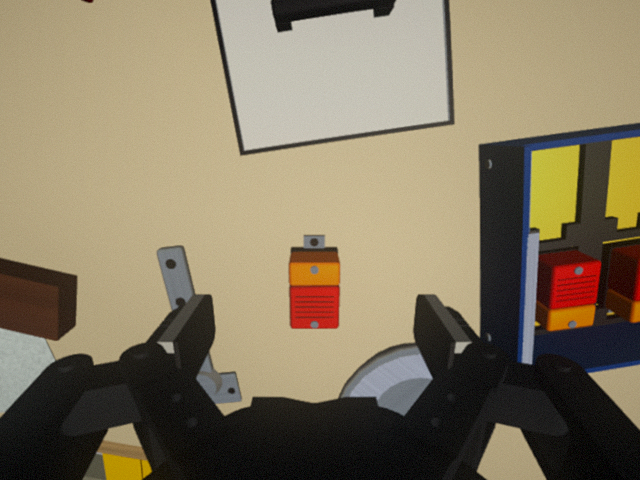

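Lamp lies on its back at (315,296), lens up, ear towards the robot; nothing else moved. Grasp it from above.

```bash
python3 - <<'E'
from h import *
go([.674,-.031,.08],yaw=-2.952-np.pi/2);go([.674,-.031,.014],yaw=-2.952-np.pi/2)
E
```

```text
shift [-0.  62.  88.2] rot [-0.002 -0.007  0.003] n rows 2.2
shift [ -0.4  62.2 154.2] rot [-0.002 -0.007  0.003] n rows 3.3
```

```bash
python3 -m creep '0 62 20 0 -0.007 0 0;0 62 60 0 -0.007 0 0;0 62 110 0 -0.007 0 0;0 62 145 0 -0.007 0 0;0 62 154 0 -0.007 0 0;0 62 154 0 -0.007 0 0;0 62 154 0 -0.007 0 0;0 62 154 0 -0.007 0 1';python3 -m creep '0 0 0 0 0 0 1;0 0 0 0 0 0 1;0 0 0 0 0 0 1;0 0 0 0 0 0 1;0 0 0 0 0 0 1;0 0 0 0 0 0 1'; python3 -m creep '0 0 -40 0 0 0 1;0 0 -90 0 0 0 1;0 0 -140 0 0 0 1;0 0 -180 0 0 0 1;0 0 -220 0 0 0 1;0 0 -220 0 0 0 1'
python3 - <<'E'
from h import *
st(); go([.62,.05,.22],yaw=3.0)
E
```

```text
time: 36.9
tcp_pos: [0.6755, -0.0304, 0.0172]
tcp_rot: [0.636, 0.772, 0.001, 0.001]
wrist_force: [-0.4, 0.0, 0.5]
gripper_width: 0.0733
time: 37.5
tcp_pos: [0.677, -0.0302, 0.0196]
tcp_rot: [0.636, 0.772, 0.002, 0.003]
wrist_force: [-1.4, 0.8, 6.2]
gripper_width: 0.0429
time: 38.1
tcp_pos: [0.6783, -0.0303, 0.2478]
tcp_rot: [0.635, 0.772, 0.007, 0.008]
wrist_force: [-0.3, 0.0, -0.8]
gripper_width: 0.0428
t 38.1 tcp [ 0.6783 -0.0303  0.2478] toolx yaw 1.765 z [ 0.021  0.    -1.   ] F [-0.3  0.  -0.8] w 0.0428 j [ 0.19  0.46  0.16  0.   -1.26 -1.57]
shift [ 90.2 -42.3  26.6] rot [ 0.016  0.016 -1.235] n rows 8.2
```

```bash
python3 -m creep '90 -42 27 0.016 0.016 -1.235 1;90 -42 27 0.016 0.016 -1.235 1;90 -42 27 0.016 0.016 -1.235 1;90 -42 27 0.016 0.016 -1.235 1;90 -42 27 0.016 0.016 -1.235 1;90 -42 27 0.016 0.016 -1.235 1;90 -42 27 0.016 0.016 -1.235 1;90 -42 27 0.016 0.016 -1.235 1' >/dev/null
python3 - <<'E'
from h import *
st(); go(case([-.0567,-.038,.17]),yaw=CY-np.pi/2)
E
```

```text
t 38.9 tcp [0.6198 0.0499 0.2188] toolx yaw 2.97 z [-0.001  0.    -1.   ] F [ 0.6 -0.3 -1.2] w 0.0427 j [ 0.34  0.39 -0.02 -0.   -1.17 -0.51]
shift [96.6 98.5 48.9] rot [ 1.000e-03 -1.000e-03 -2.077e+00] n rows 13.9
```

```bash
python3 -m creep '97 98 30 0 0 -1.04 1;97 98 30 0 0 -1.04 1;97 98 30 0 0 -1.04 1;97 98 30 0 0 -1.04 1;97 98 30 0 0 -1.04 1;97 98 30 0 0 -1.04 1;97 98 30 0 0 -1.04 1;97 98 30 0 0 -1.04 1' >/dev/null
python3 -m creep '0 0 0 0 0 -1.04 1;0 0 0 0 0 -1.04 1;0 0 0 0 0 -1.04 1;0 0 0 0 0 -1.04 1;0 0 0 0 0 -1.04 1;0 0 0 0 0 -1.04 1;0 0 0 0 0 -1.04 1;0 0 0 0 0 -1.04 1' >/dev/null
python3 - <<'E'
from h import *
st(); go(case([-.0567,-.038,.11]),yaw=CY-np.pi/2)
E
```

```text
t 40.5 tcp [0.5401 0.1627 0.1881] toolx yaw -1.237 z [-0.003 -0.    -1.   ] F [-0.   0.2 -1.4] w 0.0428 j [ 0.58  0.32 -0.21 -0.   -1.05  1.33]
shift [-0.2 -1.6 78.1] rot [ 0.003  0.001 -0.001] n rows 1.6
```

```bash
python3 -m creep '0 -2 50 0.003 0 0 1;0 -2 90 0.003 0 0 1;0 -2 120 0.003 0 0 1;0 -2 140 0.003 0 0 1;0 -2 150 0.003 0 0 1;0 -2 155 0.003 0 0 1;0 -2 157 0.003 0 0 1;0 -2 157 0.003 0 0 1'
python3 - <<'E'
from h import *
st(); go(case([-.0567,-.038,.0258]),yaw=CY-np.pi/2)
E
```

```text
time: 41.3
tcp_pos: [0.5422, 0.1636, 0.0319]
tcp_rot: [0.815, -0.58, 0.0, -0.001]
wrist_force: [-0.2, -0.6, -0.9]
gripper_width: 0.0426
t 41.3 tcp [0.5422 0.1636 0.0319] toolx yaw -1.237 z [ 0.002  0.002 -1.   ] F [-0.2 -0.6 -0.9] w 0.0426 j [ 0.58  0.51 -0.37 -0.   -0.69  1.33]
shift [0.  0.9 6.1] rot [-0.002  0.001 -0.002] n rows 0.1
```

```bash
python3 -m creep '0 0.9 2 -0.002 0 0 1;0 0.9 4 -0.002 0 0 1;0 0.9 6 -0.002 0 0 1;0 0.9 6.2 -0.002 0 0 1;0 0.9 6.2 -0.002 0 0 1'; python3 -m creep '0 0 0 0 0 0 0.32;0 0 0 0 0 0 0.32;0 0 0 0 0 0 0.32;0 0 0 0 0 0 0.32'; python3 -m creep '0 0 -30 0 0 0 0.32;0 0 -70 0 0 0 0.32;0 0 -120 0 0 0 0.32;0 0 -170 0 0 0 0.32;0 0 -220 0 0 0 0.32;0 0 -220 0 0 0 0.32'
python3 - <<'E'
from h import *
st(); ci=camera_info('wrist'); im=snap('wrist','w14'); lens(im,ci,.05,minA=300); print(case([-.054,-.038,.05]))
go([.44,-.26,.22],yaw=-.17+np.pi/2)
E
```

```text
time: 41.8
tcp_pos: [0.5413, 0.1634, 0.0258]
tcp_rot: [0.815, -0.58, -0.0, -0.0]
wrist_force: [0.6, -0.7, -1.4]
gripper_width: 0.0428
time: 42.2
tcp_pos: [0.5414, 0.1634, 0.0259]
tcp_rot: [0.815, -0.58, -0.0, -0.0]
wrist_force: [-0.2, -0.3, 0.3]
gripper_width: 0.0579
time: 42.8
tcp_pos: [0.5452, 0.1646, 0.2547]
tcp_rot: [0.815, -0.58, 0.004, -0.008]
wrist_force: [0.6, 0.5, 0.2]
gripper_width: 0.0582
t 42.8 tcp [0.5452 0.1646 0.2547] toolx yaw -1.236 z [ 0.016  0.008 -1.   ] F [0.6 0.5 0.2] w 0.0582 j [ 0.58  0.27 -0.11  0.   -1.18  1.33]
px [623. 396.] ctr [ 0.4494 -0.289 ] yaw 1.399 size 47.6 32.8 red 0 amb 655
px [314. 213.] ctr [0.5434 0.1642] yaw 0.347 size 62.9 43.5 red 1446 amb 878
px [316. 119.] ctr [0.631  0.1929] yaw 0.304 size 63.1 42.6 red 1769 amb 866
px [239. 120.] ctr [0.6082 0.2673] yaw 0.329 size 60.3 42.4 red 1757 amb 218
[0.54389507 0.16425887 0.05      ]
shift [367.  236.5  27.1] rot [-0.007 -0.012 -2.638] n rows 17.6
```

```bash
python3 - <<'E'
from h import *
go([.52,-.03,.25],yaw=-1.236-1.82)
E
python3 -m creep '0 0 0 0 0 0.6 0;0 0 0 0 0 0.6 0;0 0 0 0 0 0.6 0;0 0 0 0 0 0.6 0;0 0 0 0 0 0.6 0' | tail -3
python3 - <<'E'
from h import *
st();go([.52,-.03,.25],yaw=-1.236-1.82)
E
```

```text
shift [175.8  85.3  -0.9] rot [-0.005  0.011  1.819] n rows 12.1
tcp_rot: [-0.607, 0.795, 0.0, 0.004]
wrist_force: [-0.2, 0.2, 1.7]
gripper_width: 0.0851
t 43.35 tcp [0.5424 0.1638 0.2489] toolx yaw -1.837 z [ 0.006  0.005 -1.   ] F [-0.2  0.2  1.7] w 0.0851 j [ 0.58  0.27 -0.12 -0.   -1.18  0.73]
shift [192.8 -29.4  -2.1] rot [-0.     0.008  1.219] n rows 8.1
```

```bash
python3 -m creep '193 -29 -2 0 0.008 1.22 0;193 -29 -2 0 0.008 1.22 0;193 -29 -2 0 0.008 1.22 0;193 -29 -2 0 0.008 1.22 0;193 -29 -2 0 0.008 1.22 0;193 -29 -2 0 0.008 1.22 0;193 -29 -2 0 0.008 1.22 0;193 -29 -2 0 0.008 1.22 0' >/dev/null
python3 - <<'E'
from h import *
st();go([.44,-.265,.22],yaw=1.401)
E
```

```text
t 44.15 tcp [ 0.519  -0.0304  0.2489] toolx yaw -3.04 z [-0.001 -0.    -1.   ] F [ 0.2 -0.2 -0.1] w 0.0855 j [ 0.25  0.19 -0.22 -0.   -1.16 -0.15]
shift [ 102.3 -225.4   29.1] rot [-1.000e-03 -1.000e-03  1.842e+00] n rows 12.3
```

```bash
python3 -m creep '102 -225 0 0 0 1.1 0;102 -225 0 0 0 1.1 0;102 -225 0 0 0 1.1 0;102 -225 0 0 0 1.1 0;102 -225 0 0 0 1.1 0;102 -225 0 0 0 1.1 0;102 -225 0 0 0 1.1 0;102 -225 0 0 0 1.1 0' >/dev/null
python3 -m creep '0 0 29 0 0 0.74 0;0 0 29 0 0 0.74 0;0 0 29 0 0 0.74 0;0 0 29 0 0 0.74 0;0 0 29 0 0 0.74 0;0 0 29 0 0 0.74 0' >/dev/null
python3 - <<'E'
from h import *
st();ci=camera_info('wrist'); im=snap('wrist','w15'); lens(im,ci,.064,minA=300)
gograsp([.4532,-.2702,.040],1.401,1.0,.13)
gograsp([.4532,-.2702,.040],1.401,1.0,0)
E
```

```text
t 45.55 tcp [ 0.439  -0.2649  0.2182] toolx yaw 1.404 z [-0.005  0.001 -1.   ] F [-0.3  0.6 -0.1] w 0.0852 j [-0.23  0.21 -0.28 -0.   -1.09 -1.51]
px [ 67. 309.] ctr [ 0.4894 -0.5217] yaw 3.016 size 86.4 15.0 red 972 amb 0
px [310. 238.] ctr [ 0.455  -0.2704] yaw 1.404 size 41.8 29.4 red 0 amb 1441
tcp [ 0.5453 -0.286   0.1   ] shift [ -3.4 108.8 117.9] rot [0.995 0.002 0.005] n rows 6.6
tcp [ 0.4374 -0.2675  0.0297] shift [ -2.8  -0.2 188.6] rot [0.995 0.002 0.005] n rows 6.6
```

```bash
python3 -m creep '-3 109 0 1.0 0.002 0.005 0;-3 109 0 1.0 0.002 0.005 0;-3 109 0 1.0 0.002 0.005 0;-3 109 20 1.0 0.002 0.005 0;-3 109 50 1.0 0.002 0.005 0;-3 109 80 1.0 0.002 0.005 0;-3 109 105 1.0 0.002 0.005 0;-3 109 112 1.0 0.002 0.005 0'
python3 - <<'E'
from h import *
st()
gograsp([.4532,-.2702,.040],1.402,1.0,0)
E
```

```text
time: 46.4
tcp_pos: [0.5431, -0.2841, 0.0942]
tcp_rot: [0.665, 0.563, -0.314, -0.376]
wrist_force: [0.1, 0.2, -2.0]
gripper_width: 0.0853
t 46.4 tcp [ 0.5431 -0.2841  0.0942] toolx yaw 1.402 z [-0.842  0.147 -0.52 ] F [ 0.1  0.2 -2. ] w 0.0853 j [-0.2   1.01  0.47  0.03 -2.06 -1.53]
tcp [ 0.4374 -0.2675  0.0297] shift [ -1.8  -0.5 124.9] rot [-0.024 -0.004  0.005] n rows 2.5
```

```bash
python3 -m creep '-2 0 30 -0.024 -0.004 0.005 0;-2 0 60 -0.024 -0.004 0.005 0;-2 0 90 -0.024 -0.004 0.005 0;-2 0 115 -0.024 -0.004 0.005 0;-2 0 125 -0.024 -0.004 0.005 0;-2 0 125 -0.024 -0.004 0.005 0;-2 0 125 -0.024 -0.004 0.005 0'
python3 -m creep '0 0 0 0 0 0 1;0 0 0 0 0 0 1;0 0 0 0 0 0 1;0 0 0 0 0 0 1;0 0 0 0 0 0 1;0 0 0 0 0 0 1;0 0 0 0 0 0 1'; python3 -m creep '0 -17 -11 0 0 0 1;0 -50 -32 0 0 0 1;0 -84 -54 0 0 0 1;0 -117 -75 0 0 0 1;0 -135 -87 0 0 0 1;0 -135 -87 0 0 0 1'
python3 - <<'E'
from h import *
st()
gograsp([.67,-.03,.19],.19+np.pi/2,0)
E
```

```text
time: 47.1
tcp_pos: [0.4392, -0.2683, 0.0306]
tcp_rot: [0.671, 0.567, -0.308, -0.365]
wrist_force: [0.1, -0.8, 1.3]
gripper_width: 0.0852
time: 47.8
tcp_pos: [0.4395, -0.2684, 0.0309]
tcp_rot: [0.671, 0.568, -0.308, -0.364]
wrist_force: [2.4, -1.3, 2.6]
gripper_width: 0.0435
time: 48.4
tcp_pos: [0.4397, -0.2688, 0.1955]
tcp_rot: [0.673, 0.569, -0.306, -0.361]
wrist_force: [0.3, -0.5, -1.8]
gripper_width: 0.0431
t 48.4 tcp [ 0.4397 -0.2688  0.1955] toolx yaw 1.404 z [-0.823  0.137 -0.551] F [ 0.3 -0.5 -1.8] w 0.0431 j [-0.21  0.73  0.16  0.04 -1.99 -1.53]
tcp [ 0.67  -0.03   0.171] shift [ 273.7  123.5 -143.2] rot [-0.976 -0.175 -0.327] n rows 7.0
```

```bash
python3 -m creep '273 123 -143 -0.976 -0.175 -0.327 1;273 123 -143 -0.976 -0.175 -0.327 1;273 123 -143 -0.976 -0.175 -0.327 1;273 123 -143 -0.976 -0.175 -0.327 1;273 123 -143 -0.976 -0.175 -0.327 1;273 123 -143 -0.976 -0.175 -0.327 1;273 123 -143 -0.976 -0.175 -0.327 1;273 123 -143 -0.976 -0.175 -0.327 1'
python3 - <<'E'
from h import *
st()
gograsp([.67,-.03,.10],.19+np.pi/2,-.43);gograsp([.67,-.03,.034],.19+np.pi/2,-.43)
E
```

```text
time: 49.2
tcp_pos: [0.6678, -0.0274, 0.1709]
tcp_rot: [0.635, 0.772, -0.0, -0.0]
wrist_force: [-0.1, 0.0, -1.0]
gripper_width: 0.0433
t 49.2 tcp [ 0.6678 -0.0274  0.1709] toolx yaw 1.765 z [-0.001  0.    -1.   ] F [-0.1  0.  -1. ] w 0.0433 j [ 0.2   0.5   0.04 -0.   -1.11 -1.58]
tcp [ 0.6778 -0.0285  0.0827] shift [-3.   9.7 88.1] rot [-0.431 -0.001  0.004] n rows 2.9
tcp [ 0.6778 -0.0285  0.0167] shift [ -3.    9.7 154.1] rot [-0.431 -0.001  0.004] n rows 3.1
```

```bash
python3 -m creep '-3 10 40 -0.43 0 0 1;-3 10 80 -0.43 0 0 1;-3 10 90 -0.43 0 0 1;-3 10 110 -0.43 0 0 1;-3 10 130 -0.43 0 0 1;-3 10 145 -0.43 0 0 1;-3 10 152 -0.42 0 0 1;-3 10 153 -0.42 0 0 1'
python3 - <<'E'
from h import *
st()
gograsp([.67,-.03,.0325],.19+np.pi/2,-.42)
E
```

```text
time: 50.0
tcp_pos: [0.6769, -0.0295, 0.0175]
tcp_rot: [0.622, 0.755, 0.159, 0.131]
wrist_force: [0.6, 0.6, -0.9]
gripper_width: 0.0434
t 50.0 tcp [ 0.6769 -0.0295  0.0175] toolx yaw 1.764 z [ 0.396  0.078 -0.915] F [ 0.6  0.6 -0.9] w 0.0434 j [ 0.19  0.56 -0.41  0.   -0.18 -1.57]
tcp [ 0.6776 -0.0285  0.0152] shift [ 0.9 -0.2  2.5] rot [-0.004 -0.001  0.003] n rows 0.1
```

Same as before; go down a further 4 mm, release, back off and look.

```bash
python3 -m creep '0 -1 2 0.01 0 0 1;0 -1.7 4 0.01 0 0 1;0 -1.7 4 0.01 0 0 1;0 -1.7 4 0.01 0 0 1;0 -1.7 4 0.01 0 0 0.4;0 -1.7 4 0.01 0 0 0.3;0 -1.7 4 0.01 0 0 0.2;0 -1.7 4 0.01 0 0 0.2'; python3 -m creep '0 0 -40 0 0 0 0.2;0 0 -80 0 0 0 0.2;0 0 -130 0.1 0 0 0.2;0 0 -170 0.41 0 0 0;0 0 -170 0.41 0 0 0;0 0 -170 0.41 0 0 0;0 0 -170 0.41 0 0 0'
python3 - <<'E'
from h import *
st(); ci=camera_info('wrist'); im=snap('wrist','w16'); lens(im,ci,.044,minA=200)
go([.674,-.031,.014],yaw=1.76)
E
```

```text
time: 50.8
tcp_pos: [0.6769, -0.0298, 0.0125]
tcp_rot: [0.623, 0.756, 0.155, 0.128]
wrist_force: [0.2, 0.0, -0.1]
gripper_width: 0.0683
time: 51.5
tcp_pos: [0.6127, -0.0422, 0.1684]
tcp_rot: [0.636, 0.772, -0.002, -0.002]
wrist_force: [0.0, -0.5, -1.1]
gripper_width: 0.0855
t 51.5 tcp [ 0.6127 -0.0422  0.1684] toolx yaw 1.763 z [-0.005 -0.001 -1.   ] F [ 0.  -0.5 -1.1] w 0.0855 j [ 0.19  0.42 -0.11 -0.   -1.05 -1.57]
px [575. 298.] ctr [0.6324 0.1973] yaw 0.315 size 62.2 42.0 red 1374 amb 822
px [314. 296.] ctr [ 0.6714 -0.0305] yaw -2.949 size 61.5 42.3 red 1529 amb 1080
px [586. 193.] ctr [0.5425 0.1688] yaw 0.314 size 63.0 42.5 red 2060 amb 1118
shift [ -0.9  64.6 153.2] rot [-0.006 -0.001  0.003] n rows 3.3
```

```bash
python3 -m creep '-0.5 61.5 20 -0.006 0 0.003 0;-0.5 61.5 60 -0.006 0 0.003 0;-0.5 61.5 110 -0.006 0 0.003 0;-0.5 61.5 145 -0.006 0 0.003 0;-0.5 61.5 153 -0.006 0 0.003 0;-0.5 61.5 153 -0.006 0 0.003 0;-0.5 61.5 153 -0.006 0 0.003 0;-0.5 61.5 153 -0.006 0 0.003 1';python3 -m creep '0 0 0 0 0 0 1;0 0 0 0 0 0 1;0 0 0 0 0 0 1;0 0 0 0 0 0 1;0 0 0 0 0 0 1;0 0 0 0 0 0 1'; python3 -m creep '0 0 -40 0 0 0 1;0 0 -90 0 0 0 1;0 0 -140 0 0 0 1;0 0 -180 0 0 0 1;0 0 -220 0 0 0 1;0 0 -220 0 0 0 1'
python3 - <<'E'
from h import *
st(); go([.62,.05,.22],yaw=3.0)
E
```

```text
time: 52.35
tcp_pos: [0.6726, -0.0311, 0.0172]
tcp_rot: [0.637, 0.771, 0.002, 0.001]
wrist_force: [0.2, 1.0, -0.3]
gripper_width: 0.0732
time: 52.95
tcp_pos: [0.674, -0.0308, 0.0195]
tcp_rot: [0.637, 0.771, 0.003, 0.003]
wrist_force: [-1.4, 1.0, 6.1]
gripper_width: 0.0427
time: 53.55
tcp_pos: [0.675, -0.0313, 0.2477]
tcp_rot: [0.636, 0.771, 0.008, 0.008]
wrist_force: [-0.0, -0.2, -0.4]
gripper_width: 0.0428
t 53.55 tcp [ 0.675  -0.0313  0.2477] toolx yaw 1.762 z [ 0.023  0.002 -1.   ] F [-0.  -0.2 -0.4] w 0.0428 j [ 0.19  0.45  0.15  0.   -1.25 -1.57]
shift [ 90.4 -39.1  26.6] rot [ 0.019  0.016 -1.238] n rows 8.3
```

```bash
python3 -m creep '90 -40 27 0.018 0.016 -1.235 1;90 -40 27 0.018 0.016 -1.235 1;90 -40 27 0.018 0.016 -1.235 1;90 -40 27 0.018 0.016 -1.235 1;90 -40 27 0.018 0.016 -1.235 1;90 -40 27 0.018 0.016 -1.235 1;90 -40 27 0.018 0.016 -1.235 1;90 -40 27 0.018 0.016 -1.235 1' >/dev/null
python3 - <<'E'
from h import *
st(); go(case([-.0566,.038,.19]),yaw=CY-np.pi/2)
E
```

```text
t 54.35 tcp [0.6187 0.0495 0.2189] toolx yaw 2.967 z [-0.  0. -1.] F [-0.4  0.1 -0.5] w 0.0429 j [ 0.34  0.39 -0.02 -0.   -1.16 -0.51]
shift [132.9 165.1  29. ] rot [ 1.00e-03  0.00e+00 -2.08e+00] n rows 13.9
```

```bash
python3 -m creep '133 165 20 0 0 -1.04 1;133 165 20 0 0 -1.04 1;133 165 20 0 0 -1.04 1;133 165 20 0 0 -1.04 1;133 165 20 0 0 -1.04 1;133 165 20 0 0 -1.04 1;133 165 20 0 0 -1.04 1;133 165 20 0 0 -1.04 1' >/dev/null
python3 -m creep '0 0 0 0 0 -1.04 1;0 0 0 0 0 -1.04 1;0 0 0 0 0 -1.04 1;0 0 0 0 0 -1.04 1;0 0 0 0 0 -1.04 1;0 0 0 0 0 -1.04 1;0 0 0 0 0 -1.04 1;0 0 0 0 0 -1.04 1' >/dev/null
python3 - <<'E'
from h import *
st(); go(case([-.0566,.038,.0258]),yaw=CY-np.pi/2)
E
```

```text
t 55.95 tcp [0.5156 0.2348 0.1981] toolx yaw -1.24 z [-0.002 -0.    -1.   ] F [ 0.  -0.5 -1.7] w 0.0431 j [ 0.71  0.31 -0.19 -0.   -1.07  1.19]
shift [  0.   -1.3 172.3] rot [ 0.002  0.001 -0.004] n rows 3.4
```

```bash
python3 -m creep '0 -1.5 50 0.002 0 -0.004 1;0 -1.5 90 0.002 0 -0.004 1;0 -1.5 120 0.002 0 -0.004 1;0 -1.5 145 0.002 0 -0.004 1;0 -1.5 158 0.002 0 -0.004 1;0 -1.5 164 0.002 0 -0.004 1;0 -1.5 167 0.002 0 -0.004 1;0 -1.5 167 0.002 0 -0.004 1'
python3 - <<'E'
from h import *
st(); go(case([-.0566,.038,.0257]),yaw=CY-np.pi/2)
E
```

```text
time: 56.75
tcp_pos: [0.5172, 0.2357, 0.0319]
tcp_rot: [0.815, -0.58, 0.0, -0.001]
wrist_force: [0.2, 0.5, -0.4]
gripper_width: 0.0426
t 56.75 tcp [0.5172 0.2357 0.0319] toolx yaw -1.236 z [ 0.001  0.002 -1.   ] F [ 0.2  0.5 -0.4] w 0.0426 j [ 0.71  0.51 -0.37 -0.   -0.69  1.19]
shift [0.2 0.9 6.2] rot [-0.002  0.001 -0.001] n rows 0.1
```

```bash
python3 -m creep '0 0.9 2 -0.002 0 0 1;0 0.9 4 -0.002 0 0 1;0 0.9 6 -0.002 0 0 1;0 0.9 6.2 -0.002 0 0 1;0 0.9 6.2 -0.002 0 0 1'; python3 -m creep '0 0 0 0 0 0 0.32;0 0 0 0 0 0 0.32;0 0 0 0 0 0 0.32;0 0 0 0 0 0 0.32'; python3 -m creep '0 0 -30 0 0 0 0.32;0 0 -70 0 0 0 0.32;0 0 -120 0 0 0 0.32;0 0 -170 0 0 0 0.32;0 0 -220 0 0 0 0.32;0 0 -220 0 0 0 0.32'
python3 - <<'E'
from h import *
st(); ci=camera_info('wrist'); im=snap('wrist','w17'); lens(im,ci,.05,minA=300)
for a in (-.054,.04):
  for b in (-.038,.038): print(case([a,b,.05])[:2].round(4))
go([.46,-.05,.25],yaw=CY-np.pi)
E
```

```text
time: 57.25
tcp_pos: [0.5164, 0.2354, 0.0258]
tcp_rot: [0.815, -0.58, -0.0, -0.0]
wrist_force: [0.2, -0.0, -0.6]
gripper_width: 0.0433
time: 57.65
tcp_pos: [0.5165, 0.2355, 0.0258]
tcp_rot: [0.815, -0.58, -0.0, -0.0]
wrist_force: [-0.5, 0.7, -0.5]
gripper_width: 0.0582
time: 58.25
tcp_pos: [0.5201, 0.2371, 0.2547]
tcp_rot: [0.815, -0.579, 0.003, -0.008]
wrist_force: [0.7, -0.2, -0.7]
gripper_width: 0.0581
t 58.25 tcp [0.5201 0.2371 0.2547] toolx yaw -1.235 z [ 0.014  0.01  -1.   ] F [ 0.7 -0.2 -0.7] w 0.0581 j [ 0.71  0.27 -0.1   0.   -1.18  1.19]
px [315. 214.] ctr [0.5182 0.235 ] yaw 0.336 size 61.5 45.9 red 1445 amb 910
px [388. 214.] ctr [0.5433 0.1648] yaw 0.336 size 62.5 43.1 red 1445 amb 812
px [395. 121.] ctr [0.6306 0.1931] yaw 0.314 size 62.4 42.9 red 1762 amb 996
px [315. 114.] ctr [0.6092 0.2678] yaw 0.321 size 63.3 43.1 red 1758 amb 877
[0.5439 0.1643]
[0.5189 0.236 ]
[0.6327 0.1952]
[0.6077 0.2669]
shift [251.4 148.9  -2. ] rot [-0.004  0.01   1.57 ] n rows 10.5
```

View pics/w17.png

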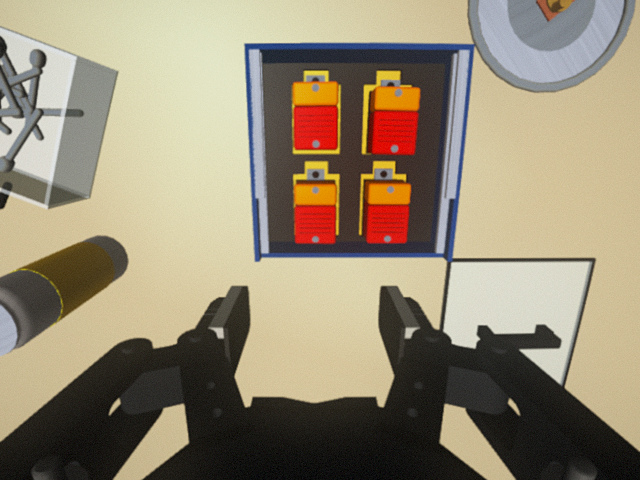

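All four lamps sit in their own pockets, lens up, amber/ear ends towards the back wall (ears at (315,77), (316,172), (384,172)); the lid lies at (515,320). Fetch the lid.

```bash
python3 -m creep '251 149 -2 0 0.01 1.57 0;251 149 -2 0 0.01 1.57 0;251 149 -2 0 0.01 1.57 0;251 149 -2 0 0.01 1.57 0;251 149 -2 0 0.01 1.57 0;251 149 -2 0 0.01 1.57 0;251 149 -2 0 0.01 1.57 0;251 149 -2 0 0.01 1.57 0' >/dev/null; python3 -m creep '0 0 50 0 0 0.42 0;0 0 100 0 0 0.42 0;0 0 100 0 0 0.42 0;0 0 100 0 0 0.42 0' >/dev/null
python3 - <<'E'
from h import *
st(); ci=camera_info('wrist'); im=snap('wrist','w18')
for n,z in [('lid_bar',.032),('lid',.0)]:
    for r in spot_point(n,'wrist')[:3]: print(n,np.round(r['at'],0),round(r['conf'],2),at('wrist',r['at'],z,ci).round(4))
go([.447,-.0587,.016],yaw=-2.807)
E
```

```text
t 59.5 tcp [ 0.4568 -0.0517  0.1462] toolx yaw -2.866 z [-0.005 -0.002 -1.   ] F [ 0.7 -0.5 -0.4] w 0.0855 j [ 0.24  0.19 -0.5   0.   -0.88  0.03]
lid_bar [327. 225.] 0.63 [ 0.4479 -0.0599  0.032 ]
lid_bar [100. 459.] 0.54 [0.5994 0.2364 0.032 ]
lid [324. 213.] 0.79 [ 0.4502 -0.0617 -0.    ]
shift [ 14.   -3.9 133.2] rot [-0.001  0.002 -0.056] n rows 2.7
```

```bash
python3 -m creep '11.5 -4 40 0 0.002 -0.056 0;11.5 -4 80 0 0.002 -0.056 0;11.5 -4 110 0 0.002 -0.056 0;11.5 -4 125 0 0.002 -0.056 0;11.5 -4 130 0 0.002 -0.056 0;11.5 -4 130 0 0.002 -0.056 0;11.5 -4 130 0 0.002 -0.056 0'
python3 - <<'E'
from h import *
st(); go([.447,-.0587,.016],yaw=-2.807)
E
```

```text
time: 60.35
tcp_pos: [0.4506, -0.0579, 0.0204]
tcp_rot: [-0.167, 0.986, -0.0, 0.001]
wrist_force: [-0.6, -0.0, 0.3]
gripper_width: 0.085
t 60.35 tcp [ 0.4506 -0.0579  0.0204] toolx yaw -2.806 z [ 0.003 -0.    -1.   ] F [-0.6 -0.   0.3] w 0.085 j [ 0.23  0.39 -0.66  0.   -0.52  0.1 ]
shift [3.7 0.5 4.4] rot [-0.001  0.003  0.001] n rows 0.1
```

```bash
python3 -m creep '3.7 0.5 2 -0.001 0.003 0 0;3.7 0.5 4.5 -0.001 0.003 0 0;3.7 0.5 4.5 -0.001 0.003 0 0;3.7 0.5 4.5 -0.001 0.003 0 0;3.7 0.5 4.5 -0.001 0.003 0 1;3.7 0.5 4.5 -0.001 0.003 0 1;3.7 0.5 4.5 -0.001 0.003 0 1;3.7 0.5 4.5 -0.001 0.003 0 1'; python3 -m creep '0 0 0 0 0 0 1;0 0 0 0 0 0 1;0 0 0 0 0 0 1;0 0 0 0 0 0 1;0 0 0 0 0 0 1'
python3 - <<'E'
from h import *
st()
E
```

```text
time: 61.15
tcp_pos: [0.447, -0.0586, 0.0158]
tcp_rot: [-0.167, 0.986, -0.0, -0.0]
wrist_force: [-0.6, -0.1, -0.0]
gripper_width: 0.0285
time: 61.65
tcp_pos: [0.4472, -0.0586, 0.016]
tcp_rot: [-0.167, 0.986, -0.0, -0.0]
wrist_force: [-1.1, 0.4, 3.6]
gripper_width: 0.0133
t 61.65 tcp [ 0.4472 -0.0586  0.016 ] toolx yaw -2.806 z [-0. -0. -1.] F [-1.1  0.4  3.6] w 0.0133 j [ 0.23  0.39 -0.67  0.   -0.51  0.1 ]
```

```bash
python3 -m creep '0 0 -20 0 0 0 1;0 0 -60 0 0 0 1;0 0 -100 0 0 0 1;0 0 -135 0 0 0 1;0 0 -145 0 0 0 1;0 0 -145 0 0 0 1'
python3 - <<'E'
from h import *
st();go([.437,.1688,.15],yaw=-2.806)
E
```

```text
time: 62.25
tcp_pos: [0.4474, -0.0584, 0.1617]
tcp_rot: [-0.167, 0.986, 0.0, 0.001]
wrist_force: [-1.1, -0.7, -1.1]
gripper_width: 0.0128
t 62.25 tcp [ 0.4474 -0.0584  0.1617] toolx yaw -2.807 z [ 0.002  0.001 -1.   ] F [-1.1 -0.7 -1.1] w 0.0128 j [ 0.23  0.16 -0.5  -0.   -0.91  0.1 ]
shift [-64.8 218.   11.8] rot [-0.     0.002 -0.001] n rows 4.6
```

```bash
python3 -m creep '-65 218 0 0 0.002 0 1;-65 218 0 0 0.002 0 1;-65 218 0 0 0.002 0 1;-65 218 0 0 0.002 0 1;-65 218 12 0 0.002 0 1;-65 218 12 0 0.002 0 1;-65 218 12 0 0.002 0 1;-65 218 12 0 0.002 0 1'
python3 - <<'E'
from h import *
st();go([.437,.1688,.085],yaw=-2.806)
E
```

```text
time: 63.05
tcp_pos: [0.4363, 0.1678, 0.1484]
tcp_rot: [-0.166, 0.986, -0.001, -0.001]
wrist_force: [-0.2, 0.3, -2.1]
gripper_width: 0.0125
t 63.05 tcp [0.4363 0.1678 0.1484] toolx yaw -2.808 z [-0.002 -0.002 -1.   ] F [-0.2  0.3 -2.1] w 0.0125 j [ 0.72  0.2  -0.48 -0.   -0.89 -0.38]
shift [-1.1  0.8 63.4] rot [-0.001 -0.003 -0.002] n rows 1.3
```

```bash
python3 -m creep '-1 0.8 30 -0.001 -0.003 -0.002 1;-1 0.8 55 -0.001 -0.003 -0.002 1;-1 0.8 63 -0.001 -0.003 -0.002 1;-1 0.8 63 -0.001 -0.003 -0.002 1;-1 0.8 63 -0.001 -0.003 -0.002 1'
python3 - <<'E'
from h import *
st();snap('wrist','w19');go([.437,.1688,.075],yaw=-2.806)
E
```

```text
time: 63.55
tcp_pos: [0.4378, 0.1688, 0.0863]
tcp_rot: [-0.167, 0.986, 0.0, 0.001]
wrist_force: [0.2, 0.1, -1.9]
gripper_width: 0.0131
t 63.55 tcp [0.4378 0.1688 0.0863] toolx yaw -2.806 z [ 0.002  0.001 -1.   ] F [ 0.2  0.1 -1.9] w 0.0131 j [ 0.72  0.29 -0.56  0.   -0.72 -0.38]
shift [ 0.9  0.1 11.6] rot [0.001 0.003 0.   ] n rows 0.2
```

View pics/w19.png

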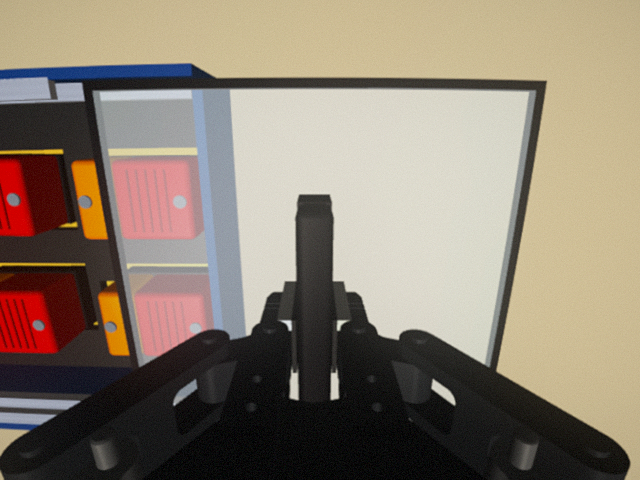

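Lid's back edge (88,82) is just ahead of the lips (end at 55), matching the earlier free position. Lower to the ledges, then slide.

```bash
python3 -m creep '0.9 0 5 0.001 0.003 0 1;0.9 0 10 0.001 0.003 0 1;0.9 0 11.5 0.001 0.003 0 1;0.9 0 11.5 0.001 0.003 0 1;0.9 0 11.5 0.001 0.003 0 1'
python3 - <<'E'
from h import *
st();go([.4742,.1818,.0745],yaw=-2.806);go([.5780,.2183,.0745],yaw=-2.806)
E
```

```text
time: 64.1
tcp_pos: [0.4371, 0.1688, 0.0751]
tcp_rot: [-0.167, 0.986, -0.0, -0.0]
wrist_force: [0.4, 0.5, -2.5]
gripper_width: 0.0127
t 64.1 tcp [0.4371 0.1688 0.0751] toolx yaw -2.806 z [-0.    -0.001 -1.   ] F [ 0.4  0.5 -2.5] w 0.0127 j [ 0.72  0.31 -0.57  0.   -0.69 -0.38]
shift [-39.3   0.    0.6] rot [-0. -0.  0.] n rows 0.8
shift [-149.3    0.3    0.6] rot [-0. -0.  0.] n rows 3.0
```

```bash
python3 -m creep '-6 0 0.5 0 0 0 1;-12 0 0.5 0 0 0 1;-18 0 0.5 0 0 0 1;-24 0 0.5 0 0 0 1;-30 0 0.5 0 0 0 1;-36 0 0.5 0 0 0 1;-42 0 0.5 0 0 0 1;-42 0 0.5 0 0 0 1'
python3 - <<'E'
from h import *
st();go([.5780,.2183,.0742],yaw=-2.806)
E
```

```text
time: 64.9
tcp_pos: [0.4777, 0.1831, 0.0746]
tcp_rot: [-0.167, 0.986, -0.0, 0.0]
wrist_force: [0.5, -0.0, -1.8]
gripper_width: 0.0127
t 64.9 tcp [0.4777 0.1831 0.0746] toolx yaw -2.806 z [ 0.001 -0.    -1.   ] F [ 0.5 -0.  -1.8] w 0.0127 j [ 0.68  0.37 -0.47  0.   -0.73 -0.35]
shift [-106.3    0.2    0.5] rot [-0.     0.001  0.   ] n rows 2.1
```

```bash
python3 -m creep '-12 0 0.5 0 0 0 1;-24 0 0.5 0 0 0 1;-36 0 0.5 0 0 0 1;-48 0 0.5 0 0 0 1;-60 0 0.5 0 0 0 1;-72 0 0.5 0 0 0 1;-84 0 0.5 0 0 0 1;-92 0 0.5 0 0 0 1'; python3 -m creep '-4 0 0 0 0 0 1;-8 0 0 0 0 0 1;-8 0 0 0 0 0 1'
python3 - <<'E'
from h import *
st();p=manip.sense()['tcp_pos'];print(RC.inv().apply(p-CC))
E
```

```text
time: 65.7
tcp_pos: [0.5655, 0.2136, 0.0741]
tcp_rot: [-0.167, 0.986, -0.0, 0.0]
wrist_force: [-2.4, -0.8, 0.5]
gripper_width: 0.013
time: 66.0
tcp_pos: [0.5738, 0.2166, 0.0741]
tcp_rot: [-0.167, 0.986, -0.0, 0.001]
wrist_force: [0.4, 0.6, -1.0]
gripper_width: 0.0132
t 66.0 tcp [0.5738 0.2166 0.0741] toolx yaw -2.806 z [ 0.001 -0.    -1.   ] F [ 0.4  0.6 -1. ] w 0.0132 j [ 0.62  0.51 -0.22  0.   -0.84 -0.29]
[-0.00860372  0.00158251  0.07409258]
```

```bash
for i in 1; do python3 -m creep '-1.5 0 0 0 0 0 1;-3 0 0 0 0 0 1;-3 0 0 0 0 0 1'; done; python3 -m creep '-1 0 0 0 0 0 1;-2 0 0 0 0 0 1;-2 0 0 0 0 0 1';  python3 -m creep '-1 0 0 0 0 0 1;-2 0 0 0 0 0 1;-2 0 0 0 0 0 1'
```

```text
time: 66.3
tcp_pos: [0.5766, 0.2175, 0.0741]
tcp_rot: [-0.167, 0.986, -0.0, 0.001]
wrist_force: [0.5, -0.6, -0.5]
gripper_width: 0.0131
time: 66.6
tcp_pos: [0.5786, 0.2183, 0.0741]
tcp_rot: [-0.167, 0.986, -0.0, 0.001]
wrist_force: [-0.6, -0.9, -0.5]
gripper_width: 0.0129
time: 66.9
tcp_pos: [0.5803, 0.2188, 0.0741]
tcp_rot: [-0.167, 0.986, -0.0, 0.0]
wrist_force: [-2.8, -0.9, 0.6]
gripper_width: 0.013
```

```bash
python3 -m creep '-1 0 0 0 0 0 1;-2 0 0 0 0 0 1;-2 0 0 0 0 0 1';  python3 -m creep '-1 0 0 0 0 0 1;-2 0 0 0 0 0 1;-2 0 0 0 0 0 1'
```

```text
time: 67.2
tcp_pos: [0.5804, 0.2187, 0.0741]
tcp_rot: [-0.167, 0.986, -0.001, -0.002]
wrist_force: [-7.1, -1.2, 4.1]
gripper_width: 0.0129
time: 67.5
tcp_pos: [0.5803, 0.2187, 0.0741]
tcp_rot: [-0.167, 0.986, -0.001, -0.004]
wrist_force: [-8.0, -0.3, 4.5]
gripper_width: 0.013
```

Hard stop reached (position constant, force rising): lid is home. Release and retreat.

```bash
python3 -m creep '0 0 0 0 0 0 1;0 0 0 0 0 0 0.6;0 0 0 0 0 0 0.3;0 0 0 0 0 0 0;0 0 0 0 0 0 0;0 0 0 0 0 0 0'; python3 -m creep '0 0 -40 0 0 0 0;0 0 -90 0 0 0 0;0 0 -140 0 0 0 0;0 0 -140 0 0 0 0'; python3 -m creep '60 0 -50 0 0 0 0;100 0 -80 0 0 0 0;100 0 -80 0 0 0 0;100 0 -80 0 0 0 0'
python3 - <<'E'
from h import *
st();ci=camera_info('wrist');a=snap('wrist','w20');
for r in spot_point('lid_bar','wrist')[:2]: print(r['conf'],RC.inv().apply(at('wrist',r['at'],.09,ci)-CC).round(4))
t=snap('top','t9')
m=np.zeros((480,800,3),np.uint8);m[:300,:400]=cv2.resize(a,(400,300));
m[:,400:]=cv2.resize(t[90:390,80:580],(400,240),interpolation=cv2.INTER_AREA).repeat(2,0)[:480] if 0 else 0
m[:300,400:]=cv2.resize(t,(400,300))
c=a[60:360,120:520]; m[300:480,:400]=0
w=np.zeros((600,800,3),np.uint8);w[:300,:400]=m[:300,:400];w[:300,400:]=m[:300,400:]
x0=t0=cv2.imread('pics/top0.png')[:,:,::-1]; w[300:,400:]=cv2.resize(x0,(400,300)); w[300:,:400]=a[60:360,120:520]
cv2.imwrite('pics/fin.png',w[:,:,::-1])
E
```

```text
time: 68.1
tcp_pos: [0.5806, 0.2188, 0.074]
tcp_rot: [-0.167, 0.986, -0.001, -0.004]
wrist_force: [-0.3, -0.0, -0.0]
gripper_width: 0.0835
time: 68.5
tcp_pos: [0.5857, 0.2211, 0.2232]
tcp_rot: [-0.168, 0.986, 0.001, 0.005]
wrist_force: [-0.1, 0.0, 1.3]
gripper_width: 0.0851
time: 68.9
tcp_pos: [0.4899, 0.1875, 0.3068]
tcp_rot: [-0.168, 0.986, 0.003, 0.009]
wrist_force: [-0.1, 0.9, 1.1]
gripper_width: 0.0854
t 68.9 tcp [0.4899 0.1875 0.3068] toolx yaw -2.804 z [ 0.016  0.008 -1.   ] F [-0.1  0.9  1.1] w 0.0854 j [ 0.68  0.16 -0.12  0.   -1.28 -0.34]
0.87 [ 0.0001 -0.0012  0.09  ]
```

View pics/fin.png

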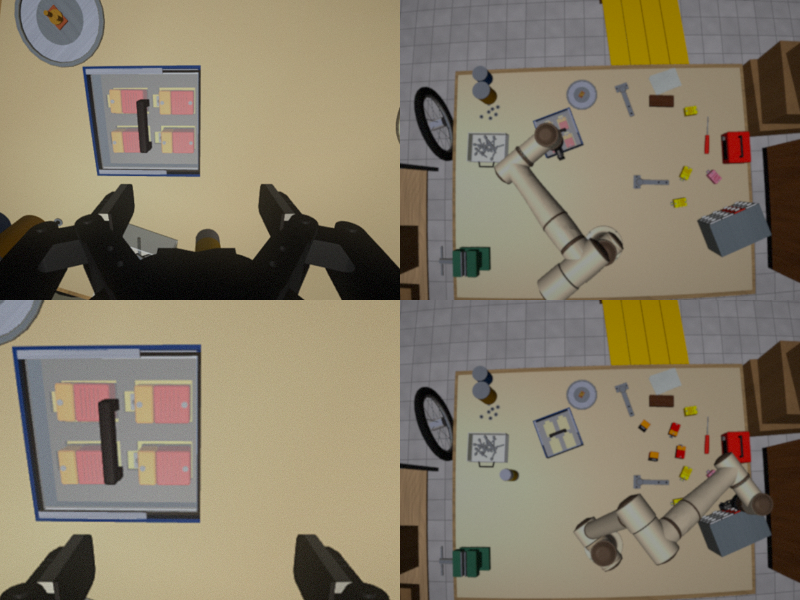

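Lid shut over four lamps; the bystanders stand where they were, as in the start picture below it. Handing in.

```bash
python3 -c "
from rig import manip
print(manip.job_done(), manip.sense()['time'])"
```

```text
the job is handed in; nothing more can be done
the job is handed in; nothing more can be done
```

I handed in the job at about 69 s of the 210 s allowed. All four lamps were there at the start, and all four are in the case with the lid shut.

- **Lid off:** I slid it right out and laid it flat on the bench before moving any lamp.
- **Lamps:** The two lying lamps went straight into pockets. I tipped the two standing ones onto their backs on the bench first, then placed them.
- **Lid on:** I slid it back under the lips until it met a hard stop: it stopped moving and the push force rose to about 8 N.

**Last checks:**
- The close-up before closing put all four lenses up, within about 3 mm and 0.02 rad of their pocket poses, with the amber ends towards the back wall.
- One lamp's ear, in the back right pocket, was hidden by the viewing angle in that picture. Its amber end did point the right way.
- The final pictures show the lid shut over the four lamps, and I saw no change in the bystanders against the start picture. The arm hid the oil can from the top camera, but the wrist picture shows it standing.
- The final image reading of the lid handle (x = 0 mm in the case's frame) and the gripper reading (about −2 mm) differ slightly from the nominal −2.5 mm. That is within calibration error, so I relied on the hard stop.

One reading came close to a limit: while reaching for the first standing lamp, one arm joint read 1.41 rad, which is the end of its range.

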